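# Plug the ports of cleaned filter heads and pack them

## Task

The white filter heads on the bench (two or three of them) are back from the ultrasonic bath, each with a blue and an orange blanking plug only started in its two ports. Press every plug fully home by pushing the head plug-first against the nylon face of the steel stop, turning the head round for its second port, and never push a plug that is not yet home with the fingers or on anything else. Then pack all the heads and the upturned blue filter bowls into the grey tray, all standing upright and flat on its floor, and leave the other things on the bench where they are.

Things in the scene. Friction and masses are not known exactly. Their poses are not given: they have to be found in the camera images.
- head1: white filter head, 0.32 kg, on its round skirt (72 mm wide, 30 mm high). Above: saddle 92 mm long (x), 40 wide (y), z 30 to 72 mm: grip across the 40. Red button on top to 77 mm. A port boss (34 mm wide, axis 50 mm up) ends 52 mm from the middle on each end: blue plug +x, orange -x. Length at most 132 mm, 114 with both plugs home. Origin: centre of underside; z up.
- head1_blue (a joint): how far (m) the blue push-in plug in the +x port of head1 has gone in: 0 = flange 9 mm off the boss; 0.009 = fully home, flange on the boss. Starts at 0 to 0.003. Slides in under about 6 N, stops dead when home, stays where it is left. Flange 28 mm across, 5 mm thick.
- head1_orange (a joint): how far (m) the orange push-in plug in the -x port of head1 has gone in: 0 = flange 9 mm off the boss; 0.009 = fully home, flange on the boss. Starts at 0 to 0.003. Slides in under about 6 N, stops dead when home, stays where it is left. Flange 28 mm across, 5 mm thick.
- head2: white filter head, 0.32 kg, on its round skirt (72 mm wide, 30 mm high). Above: saddle 92 mm long (x), 40 wide (y), z 30 to 72 mm: grip across the 40. Red button on top to 77 mm. A port boss (34 mm wide, axis 50 mm up) ends 52 mm from the middle on each end: blue plug +x, orange -x. Length at most 132 mm, 114 with both plugs home. Origin: centre of underside; z up.
- head2_blue (a joint): how far (m) the blue push-in plug in the +x port of head2 has gone in: 0 = flange 9 mm off the boss; 0.009 = fully home, flange on the boss. Starts at 0 to 0.003. Slides in under about 6 N, stops dead when home, stays where it is left. Flange 28 mm across, 5 mm thick.
- head2_orange (a joint): how far (m) the orange push-in plug in the -x port of head2 has gone in: 0 = flange 9 mm off the boss; 0.009 = fully home, flange on the boss. Starts at 0 to 0.003. Slides in under about 6 N, stops dead when home, stays where it is left. Flange 28 mm across, 5 mm thick.
- head3: white filter head, 0.32 kg, on its round skirt (72 mm wide, 30 mm high). Above: saddle 92 mm long (x), 40 wide (y), z 30 to 72 mm: grip across the 40. Red button on top to 77 mm. A port boss (34 mm wide, axis 50 mm up) ends 52 mm from the middle on each end: blue plug +x, orange -x. Length at most 132 mm, 114 with both plugs home. Origin: centre of underside; z up.
- head3_blue (a joint): how far (m) the blue push-in plug in the +x port of head3 has gone in: 0 = flange 9 mm off the boss; 0.009 = fully home, flange on the boss. Starts at 0 to 0.003. Slides in under about 6 N, stops dead when home, stays where it is left. Flange 28 mm across, 5 mm thick.
- head3_orange (a joint): how far (m) the orange push-in plug in the -x port of head3 has gone in: 0 = flange 9 mm off the boss; 0.009 = fully home, flange on the boss. Starts at 0 to 0.003. Slides in under about 6 N, stops dead when home, stays where it is left. Flange 28 mm across, 5 mm thick.
- bowl1: upturned filter bowl of blue-tinted plastic (one of up to three alike, 0.16 kg), rim down: rim 66 mm across and 12 mm high, above it a straight round body 50 mm across up to 68 mm, domed top to 80 mm. Origin: centre of the underside; z up.
- bowl2: upturned filter bowl of blue-tinted plastic (one of up to three alike, 0.16 kg), rim down: rim 66 mm across and 12 mm high, above it a straight round body 50 mm across up to 68 mm, domed top to 80 mm. Origin: centre of the underside; z up.
- bowl3: upturned filter bowl of blue-tinted plastic (one of up to three alike, 0.16 kg), rim down: rim 66 mm across and 12 mm high, above it a straight round body 50 mm across up to 68 mm, domed top to 80 mm. Origin: centre of the underside; z up.
- tray: low grey plastic tray, fixed: inside 200 mm (its x) by 230 mm (its y), walls 4 mm thick with a 5 mm lip outside, rim 35 mm and floor 4 mm above the bench. Three heads fit side by side along its y with their ports along its x, and three bowls in the strip left beside them. Origin: centre of the underside; z up.
- stop_pad: flat off-white nylon facing, 116 mm wide, 17 to 87 mm above the bench, on the front of the steel angle stop bolted to the bench (130 mm wide, 92 mm high, foot and gussets behind). The face looks along its own -x and lies at x = -0.010 in its frame; origin at bench level behind the middle of the face; x into the stop, y along the face, z up.
- beaker: glass beaker, 72 mm across, 95 mm high, bystander. Origin: centre of the underside.
- detergent: white bottle, 72 mm across, 190 mm high, bystander. Origin: centre of the underside.
- meter: yellow multimeter lying flat, 150 (its x) x 75 mm, 41 mm high, bystander. Origin: centre of the underside.
- wrench: steel wrench lying flat, 180 mm long along its x, bystander. Origin: about the middle of its underside.
- oring: black rubber O-ring lying flat, 90 mm across, 8 mm high, bystander. Origin: centre of the underside.
- jar: amber jar with a black cap, 66 mm across, 85 mm high, bystander. Origin: centre of the underside.
There are look-alikes about, which are no part of the job. Leave any pink look-alike of the head3 alone. What is shaped like the bowl2 but purple is not meant.

How it is judged (in metres and radians):
At the end, for the whole second after the job is handed in: Every filter head present has both plugs home (to within 1.5 mm) and every head and bowl present stands inside the tray walls, flat on its floor (within 5 mm), upright (within 0.1 rad) and at rest (x of head1 in the frame of tray between -0.07 and 0.07 m and y of head1 in the frame of tray between -0.085 and 0.085 m and z of head1 in the frame of tray between 0 and 0.009 m and angle between each of head1, head2, head3, bowl1, bowl2, bowl3's own z axis and vertical below 0.1 rad and linear speed of each of head1, head2, head3, bowl1, bowl2, bowl3 below 0.02 m/s and value of joint each of head1_blue, head1_orange, head2_blue, head2_orange, head3_blue, head3_orange above 0.0075 m and x of head2 in the frame of tray between -0.07 and 0.07 m and y of head2 in the frame of tray between -0.085 and 0.085 m and z of head2 in the frame of tray between 0 and 0.009 m and x of head3 in the frame of tray between -0.07 and 0.07 m and y of head3 in the frame of tray between -0.085 and 0.085 m and z of head3 in the frame of tray between 0 and 0.009 m and x of bowl1 in the frame of tray between -0.072 and 0.072 m and y of bowl1 in the frame of tray between -0.088 and 0.088 m and z of bowl1 in the frame of tray between 0 and 0.009 m and x of bowl2 in the frame of tray between -0.072 and 0.072 m and y of bowl2 in the frame of tray between -0.088 and 0.088 m and z of bowl2 in the frame of tray between 0 and 0.009 m and x of bowl3 in the frame of tray between -0.072 and 0.072 m and y of bowl3 in the frame of tray between -0.088 and 0.088 m and z of bowl3 in the frame of tray between 0 and 0.009 m); the robot touches nothing.
It fails at once if a plug that is not yet home is pushed (over 5 N) by or on something other than the nylon face of the stop ((value of joint head1_blue below 0.0075 m and contact force between head1_blue and anything else above 5 N and contact force between head1_blue and stop_pad below 1 N) or (value of joint head1_orange below 0.0075 m and contact force between head1_orange and anything else above 5 N and contact force between head1_orange and stop_pad below 1 N) or (value of joint head2_blue below 0.0075 m and contact force between head2_blue and anything else above 5 N and contact force between head2_blue and stop_pad below 1 N) or (value of joint head2_orange below 0.0075 m and contact force between head2_orange and anything else above 5 N and contact force between head2_orange and stop_pad below 1 N) or (value of joint head3_blue below 0.0075 m and contact force between head3_blue and anything else above 5 N and contact force between head3_blue and stop_pad below 1 N) or (value of joint head3_orange below 0.0075 m and contact force between head3_orange and anything else above 5 N and contact force between head3_orange and stop_pad below 1 N)).
It fails at once if a bystander (beaker, detergent, meter, wrench, O-ring or jar) is shifted by more than 4 cm (distance of any of beaker, detergent, meter, wrench, oring, jar from where it was at the start of the episode above 0.04 m).
Of head1, head2, head3 only 2 to 3 are there at a start; the rules pass over those that are not, and their reading is None.
Of bowl1, bowl2, bowl3 only 2 to 3 are there at a start; the rules pass over those that are not, and their reading is None.
At some moment in a run one of head1, head2, head3, bowl1, bowl2, bowl3 may be knocked a few centimetres aside while the robot is not near it.
It also fails if it takes over 210 s, if anything falls off the work surface, if the arm or the gripper's body presses on something with over 40 N, if the wrist force passes 120 N, or if a joint passes its speed limit or range.

## Robot

A 6-joint arm with a two-finger parallel gripper is mounted at the origin on the work surface. World frame = base frame: x ahead of the robot, y to its left, z up, the work surface at z = 0. Lengths are in m, angles in degrees, forces in N, time in s.
With the tool pointing down it reaches from about 0.3 to 0.75 m from the base axis. Payload 8.5 kg.
Tool frame: the origin (TCP) lies midway between the tips of the shut fingers; the grasp point (between the pads) lies 19 mm behind it (env.grasp_offset is the distance from the TCP to the grasp point, in m); z points along the fingers, y is the line along which they close (so a half turn about z gives the same grasp; the last joint's range is limited). The gripper opens to 85 mm and grips with 20 to 120 N. Pads are 22 mm wide; open, the fingers measure 114 mm over their backs; the gripper's body (76 mm by 85 mm) begins 54 mm behind the grasp point. The pads swing forward as they close: fully open they stand 13 mm farther back than shut.
Start: joints at [-88.596, 21.807, 74.336, -0, 83.858, -12.336], TCP at [0.131, -0.534, 0.231] pointing down, gripper open.
Joint ranges: [-178.18, 178.18], [-50.72, 133.34], [12.68, 142.11], [-81.47, 261.47], [9.98, 163.14], [-165.26, 165.26]. Speed limits (degrees/s): [136.94, 136.94, 180, 180, 180, 180].

## Interface

Orientations are given as a 3x3 rotation matrix whose columns are the frame's x, y, z axes.
In Python, from rig import env gives the robot as it stands.
- The arm moves only by the tool servo_tool, never from a script. Its argument "deltas" is text: rows parted by semicolons, each of 7 numbers parted by spaces: the opening, from 0 (shut) to 1 (fully open), then the shift along the tool's x, y, z in mm, then the turn, a rotation vector about the tool's x, y, z in rad. A call has 1 to 8 rows; each row shifts and turns the commanded pose from where the row before left it, along the tool's axes as they then stand; what a row does not reach is not made up. A row lasts 1/12 s, in which the tool goes at most 41.7 mm and 7.16 degrees, less where a joint would pass 70% of its speed; a pose out of reach is approached as far as the arm can. A call is refused whole if a number of a shift passes 41.7 or a number of a turn 0.125, either way. A call with a gripper value outside its range is refused whole. The fingers move at their own pace and stop on an object; "newtons" is the grip in N (left out, the last holds). Time passes only in rows, so rows that do not move let the fingers close. It gives the time, the measured TCP pose, the force, the opening and the grip force at its end, in the units of the state.
- env.observe(): the state, without advancing time (a new reading comes with each control period).
- env.get_image(name): name is "scene" or "top"; returns a dict with "img" (480x640x3 uint8, red, green, blue), "depth" (480x640 float32, m along the optical axis (not along the pixel's ray), 0 where there is no reading), "camera_matrix" (3x3 intrinsics, pixels), "world_to_cam" (4x4, takes a point from world to camera coordinates). Camera axes: x right, y down, z forward; pixel columns grow to the right and rows downward; lengths in m; the calibration is good to about 2 mm. A picture is of the moment at which its call begins.
- env.close_job(): hands the job in; it is judged then, once.
Trained networks look in a picture, given as the dict that the camera call returned (one of the last four; its "shot" number tells which), for a name from the list of things; names that differ only in an ending like _2 or _b are one class to them, and where a whole thing is asked for, a point or a joint stands for the part that bears it (a point fixed in the world has none). Each returns a list of dicts, best first, with "conf" (0 to 1); they miss things now and then, are a little off and sometimes report something else, mostly with a low value. They report only what shows in the picture. A call takes as long as a camera call. They do not tell look-alikes from the thing itself.
- env.spot_in(name, picture): "bbox" ([centre column, centre row, width, height] in pixels, round what is visible of it).
- env.spot_point(name, picture): "uv" ([column, row] in pixels: a listed point, or the origin of a listed thing).
The state is a dict: "time_s": time; "q": joint angles; "qvel": joint speeds; "joint_efforts": joint torques, N m; "position": TCP position; "tool_rot": TCP orientation; "ft_force": force on the tool from outside, world axes, zero at the start; "wrist_torque": the same for the moment, N m; "grip_width": finger opening in m; "gripper_force": force on a finger pad.
Only numpy, scipy, OpenCV 4.12 (cv2) and the standard library are available. Lean on these libraries where they do the work, as an engineer would, in place of code of your own. Each camera call takes 0.05 s, during which the arm holds its last target. There are 200 camera calls.

## Working session

There is one attempt and no reset: what is moved stays moved. The work goes in short steps, Python scripts to look and compute and a tool call to move; the robot and the scene stay as the last step left them, time stands still between calls to the robot, and variables do not carry over. Pictures are saved under pics/ and viewed, at most 14 in all, crops included, and the job is handed in when it is done.

Besides the shell and the picture viewer there is one more tool, called after ">>>" by a JSON object that holds its "api" and its "payload". servo_tool: Moves the arm, as the interface text tells. Its arguments: {"type":"object","properties":{"deltas":{"type":"string"},"newtons":{"type":"number"}},"required":["deltas"]}

```bash
ls; mkdir -p pics
cat > h.py <<'E'
import numpy as np, cv2
from rig import env
def world(p):
    K=np.array(p["camera_matrix"]);T=np.linalg.inv(np.array(p["world_to_cam"]))
    d=p["depth"];v,u=np.mgrid[0:480,0:640]
    c=np.stack([(u-K[0,2])/K[0,0]*d,(v-K[1,2])/K[1,1]*d,d],-1)
    w=c@T[:3,:3].T+T[:3,3]; w[d==0]=np.nan
    return w
def save(p,n): cv2.imwrite("pics/"+n,cv2.cvtColor(p["img"],cv2.COLOR_RGB2BGR))
E
python3 - <<'E'
from h import *
for c in("top","scene"):
    p=env.get_image(c); save(p,c+"0.png"); w=world(p)
    print(c,np.round(p["camera_matrix"],1).tolist(),np.round(p["world_to_cam"],3).tolist())
    for n in["head1","bowl1","tray","stop_pad","beaker","detergent","meter","wrench","oring","jar"]:
        for r in env.spot_in(n,p):
            u,v=map(int,r["bbox"][:2]); print(n,round(r["conf"],2),np.round(r["bbox"]).tolist(),np.round(w[min(v,479),min(u,639)],3))
o=env.observe();print(o["position"],o["tool_rot"],o["time_s"],env.grasp_offset)
E
```

```text
pics
top [[610.7, 0.0, 323.8], [0.0, 610.7, 253.1], [0.0, 0.0, 1.0]] [[-0.007, -1.0, 0.018, -0.035], [-0.983, 0.004, -0.184, 0.529], [0.184, -0.019, -0.983, 1.355], [0.0, 0.0, 0.0, 1.0]]
head1 0.91 [132.0, 288.0, 56.0, 29.0] [0.45  0.391 0.069]
head1 0.57 [437.0, 300.0, 46.0, 49.0] [ 0.417 -0.287  0.075]
bowl1 0.8 [179.0, 244.0, 32.0, 27.0] [0.547 0.292 0.072]
bowl1 0.75 [298.0, 191.0, 27.0, 28.0] [0.672 0.023 0.076]
bowl1 0.67 [214.0, 278.0, 29.0, 31.0] [0.468 0.21  0.079]
tray 0.72 [119.0, 198.0, 38.0, 36.0] [0.672 0.448 0.019]
stop_pad 0.79 [418.0, 187.0, 53.0, 16.0] [ 0.676 -0.252  0.084]
beaker 0.75 [118.0, 198.0, 39.0, 39.0] [0.671 0.451 0.023]
beaker 0.69 [437.0, 302.0, 50.0, 52.0] [ 0.415 -0.289  0.073]
detergent 0.94 [515.0, 329.0, 50.0, 36.0] [ 0.347 -0.437  0.139]
meter 0.86 [510.0, 254.0, 36.0, 62.0] [ 0.531 -0.475  0.031]
wrench 0.68 [310.0, 152.0, 71.0, 20.0] [ 0.789 -0.007  0.006]
oring 0.59 [203.0, 344.0, 40.0, 40.0] [ 0.328  0.245 -0.003]
jar 0.96 [242.0, 162.0, 30.0, 34.0] [0.736 0.149 0.086]
jar 0.56 [514.0, 329.0, 53.0, 38.0] [ 0.35  -0.438  0.134]
scene [[600.5, 
[... 690 characters left out ...]
  -0.261  0.088]
beaker 0.76 [455.0, 170.0, 27.0, 40.0] [0.663 0.397 0.082]
detergent 0.92 [140.0, 290.0, 40.0, 64.0] [ 0.373 -0.472  0.127]
meter 0.85 [190.0, 363.0, 66.0, 65.0] [ 0.549 -0.493  0.034]
meter 0.59 [456.0, 172.0, 31.0, 36.0] [0.665 0.395 0.077]
wrench 0.95 [400.0, 298.0, 61.0, 44.0] [ 0.78  -0.007 -0.002]
oring 0.52 [331.0, 164.0, 26.0, 24.0] [ 0.327  0.249 -0.001]
jar 0.87 [430.0, 244.0, 29.0, 36.0] [0.764 0.129 0.073]
jar 0.44 [189.0, 275.0, 14.0, 13.0] [ 0.372 -0.338  0.056]
[ 0.1306236  -0.53424681  0.23132247] [[ 9.71381376e-01  2.37525204e-01 -1.21756102e-05]
 [ 2.37525204e-01 -9.71381376e-01  2.01767692e-05]
 [-7.03466973e-06 -2.24913521e-05 -1.00000000e+00]] 1.1 0.0187
```

View pics/top0.png

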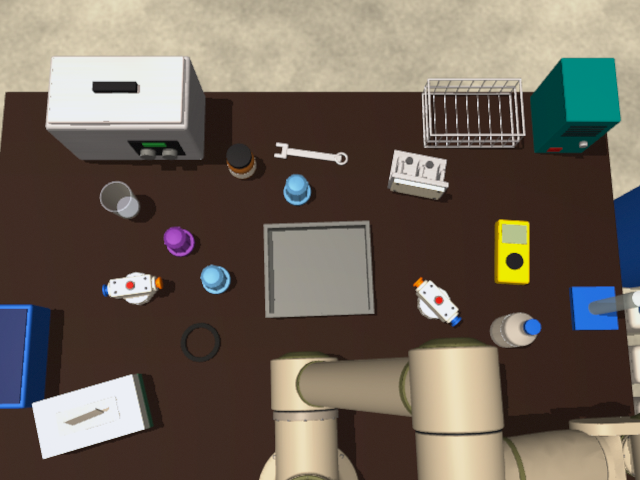

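View pics/scene0.png

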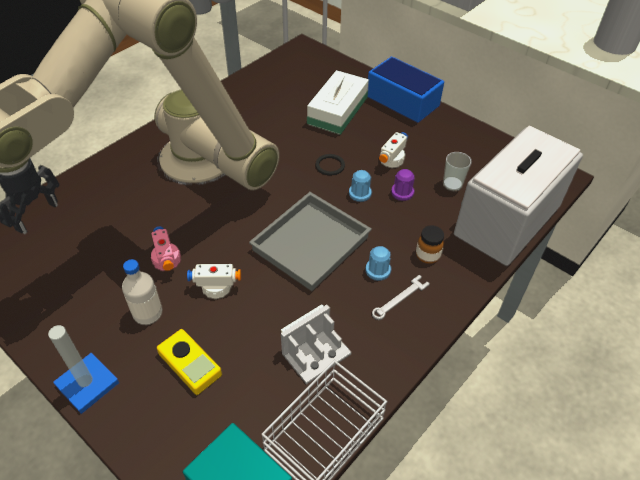

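The top view shows head A at (132,288) with its blue plug on the left, head B at (437,300) with blue at lower right, blue bowls at (214,278) and (298,191), and a purple decoy at (179,241). In the scene view the pink decoy head is at (165,250), the tray at (310,242) and the stop at (315,340), with its pad facing the robot.

```bash
cat >> h.py <<'E'
def ray(p,uv,z):
    K=np.array(p["camera_matrix"]);T=np.linalg.inv(np.array(p["world_to_cam"]))
    d=T[:3,:3]@np.array([(uv[0]-K[0,2])/K[0,0],(uv[1]-K[1,2])/K[1,1],1]);c=T[:3,3]
    return c+d*(z-c[2])/d[2]
HS={"red":((0,6),(174,180)),"orange":((8,17),),"blue":((104,116),)}
def blobs(p,col,zr,smin=150,vmin=90):
    w=world(p);h=cv2.cvtColor(p["img"],cv2.COLOR_RGB2HSV)
    m=np.zeros((480,640),bool)
    for a,b in HS[col]: m|=(h[...,0]>=a)&(h[...,0]<=b)
    m&=(h[...,1]>=smin)&(h[...,2]>=vmin)&(w[...,2]>zr[0])&(w[...,2]<zr[1])
    n,l,s,c=cv2.connectedComponentsWithStats(m.astype(np.uint8))
    return [(c[i],s[i][4],np.nanmedian(w[l==i],0)) for i in range(1,n) if s[i][4]>=8]
def look(cams=("top","scene")):
    for cam in cams:
        p=env.get_image(cam)
        for c,z,zz in(("red",(.06,.11),.077),("orange",(.03,.09),None),("blue",(.03,.09),None)):
            for uv,a,m in blobs(p,c,z): print(cam,c,a,np.round(uv).tolist(),"med",np.round(m,4),"ray",np.round(ray(p,uv,zz),4)[:2] if zz else "")
        w=world(p);h=cv2.cvtColor(p["img"],cv2.COLOR_RGB2HSV)
        for z0,z1 in((.02,.1),):
            m=(h[...,0]>=96)&(h[...,0]<=106)&(h[...,1]>60)&(h[...,1]<190)&(w[...,2]>.016)&(w[...,2]<.066)
            n,l,s,c=cv2.connectedComponentsWithStats(m.astype(np.uint8))
            for i in range(1,n):
                if s[i][4]<60: continue
                q=w[l==i][:,:2]; 
                f=cv2.minEnclosingCircle
                # fit circle r=25 to visible side points
                from scipy.optimize import least_squares
                r=least_squares(lambda c:np.hypot(*(q-c).T)-.025,q.mean(0)-0*q[0],loss="soft_l1",f_scale=.002)
                print(cam,"bowl",s[i][4],np.round(c[i]).tolist(),"fit",np.round(r.x,4),"res",round(float(np.median(abs(r.fun))),4))
E
python3 - <<'E'
from h import *
look()
for cam in("top","scene"):
    p=env.get_image(cam);w=world(p)
    m=(abs(w[...,2]-.035)<.006)&(abs(w[...,0]-.5)<.17)&(abs(w[...,1])<.16)
    q=w[m][:,:2].astype(np.float32); r=cv2.minAreaRect(q*1000); print(cam,"tray",len(q),r)
    m=(w[...,2]>.03)&(w[...,2]<.08)&(w[...,0]>.58)&(w[...,0]<.75)&(abs(w[...,1]+.25)<.085)
    q=w[m]; print(len(q))
    # front face: RANSAC vertical plane on smallest-x
    best=None;rng=np.random.default_rng(0)
    for _ in range(800):
        a,b=q[rng.choice(len(q),2,False)][:,:2];d=b-a;L=np.hypot(*d)
        if L<.04: continue
        n=np.array([d[1],-d[0]])/L
        if n[0]<0:n=-n
        if n[0]<.7: continue
        k=abs((q[:,:2]-a)@n)<.003
        if best is None or k.sum()>best[0]: best=(k.sum(),n,k)
    k=best[2];f=q[k];c=f.mean(0);t=np.array([-best[1][1],best[1][0]]);s=(f[:,:2]-c[:2])@t
    u,_,vt=np.linalg.svd(f[:,:2]-c[:2],full_matrices=False)
    print(cam,"face",best[0],"c",c,"yaw n",np.degrees(np.arctan2(best[1][1],best[1][0])),"svd",vt[1],"ends",np.percentile(s,[1,99]),"z",f[:,2].min(),f[:,2].max())
E
```

```text
top red 35 [129.0, 285.0] med [0.4538 0.3956 0.0757] ray [0.4541 0.3948]
top red 36 [438.0, 300.0] med [ 0.4167 -0.293   0.0749] ray [ 0.4168 -0.2921]
top orange 106 [241.0, 168.0] med [0.7289 0.1545 0.0591] ray 
top orange 57 [159.0, 283.0] med [0.46   0.3347 0.0573] ray 
top orange 41 [417.0, 283.0] med [ 0.457  -0.2492  0.0573] ray 
top blue 51 [104.0, 290.0] med [0.4449 0.4559 0.0599] ray 
top blue 50 [455.0, 321.0] med [ 0.3712 -0.3313  0.0586] ray 
top bowl 141 [296.0, 195.0] fit [0.6871 0.0264] res 0.0008
top bowl 113 [219.0, 282.0] fit [0.4738 0.2157] res 0.0007
top bowl 75 [594.0, 307.0] fit [ 0.4047 -0.6783] res 0.0011
scene red 13 [394.0, 141.0] med [0.4541 0.3912 0.0748] ray [0.4555 0.3883]
scene red 23 [161.0, 241.0] med [ 0.2527 -0.3238  0.0743] ray [ 0.2539 -0.325 ]
scene red 25 [213.0, 269.0] med [ 0.4151 -0.2959  0.0739] ray [ 0.417  -0.2968]
scene orange 60 [383.0, 158.0] med [0.4614 0.3315 0.0498] ray 
scene orange 170 [430.0, 247.0] med [0.7652 0.1321 0.0555] ray 
scene orange 84 [168.0, 265.0] med [ 0.3071 -0.3531  0.0527] ray 
scene orange 45 [238.0, 275.0] med 
[... 250 characters left out ...]
 fit [0.4717 0.2133] res 0.0018
scene bowl 262 [378.0, 265.0] fit [0.6851 0.0233] res 0.0013
top tray 1521 ((528.7860107421875, -22.215164184570312), (283.5009460449219, 248.49269104003906), 1.8380331993103027)
556
top face 333 c [ 0.6761602 -0.2532816  0.0549758] yaw n -11.896829033296832 svd [-0.97922092  0.20279642] ends [-0.05736682  0.05654199] z 0.03028514547310235 0.07999917430860704
scene tray 1045 ((522.656494140625, -26.348297119140625), (281.3033752441406, 253.2024383544922), 1.9053508043289185)
978
scene face 396 c [ 0.69392424 -0.26683208  0.05821561] yaw n -12.246318453204395 svd [ 0.97886483 -0.20450828] ends [-0.05992025  0.06717175] z 0.030090482376215588 0.07995382512793459
```

Run:
```python
from h import *
for cam in("top","scene"):
    p=env.get_image(cam);w=world(p)
    m=((abs(w[...,2]-.032)<.009)&(abs(w[...,0]-.5)<.17)&(abs(w[...,1]+.02)<.16)).astype(np.uint8)
    n,l,s,c=cv2.connectedComponentsWithStats(m);i=1+s[1:,4].argmax()
    q=w[l==i][:,:2].astype(np.float32);print(cam,n,len(q),cv2.minAreaRect(q*1000))
    print(np.round(np.percentile(q,[1,99],axis=0),3))
p=env.get_image("top")
for uv in((263,223),(371,221),(374,313),(268,318)): print(np.round(ray(p,uv,.035),3))
```

```text
top 3 1668 ((496.3701477050781, -23.009239196777344), (219.37242126464844, 248.94155883789062), 1.7304946184158325)
[[ 0.386 -0.148]
 [ 0.607  0.101]]
scene 4 1319 ((493.51617431640625, -25.451156616210938), (225.01698303222656, 255.90013122558594), 2.351726531982422)
[[ 0.383 -0.152]
 [ 0.606  0.099]]
[0.604 0.104 0.035]
[ 0.608 -0.149  0.035]
[ 0.392 -0.152  0.035]
[0.382 0.09  0.035]
```

```bash
cat >> h.py <<'E'
def st():
    o=env.observe();R=np.array(o["tool_rot"]);print("t",round(o["time_s"],2),"pos",np.round(o["position"],4),"yaw",round(np.degrees(np.arctan2(R[1,0],R[0,0])),2),"q",np.round(o["q"],0),"F",np.round(o["ft_force"],1),"w",round(o["grip_width"],4),"gf",np.round(o["gripper_force"],1));return np.array(o["position"]),R
def plan(*wps):
    """waypoints x,y,z,yaw(deg); prints tool-frame mm shift & turn per wp, split into rows; turn combined evenly with shift is NOT used: turn rows first"""
    p,R=st();yaw=np.degrees(np.arctan2(R[1,0],R[0,0]))
    for x,y,z,a in wps:
        da=a-yaw; 
        n=int(np.ceil(abs(da)/7.0))
        if n: print(f"turn {n} rows of rz {-np.radians(da)/n:.4f}")
        c,s=np.cos(np.radians(a)),np.sin(np.radians(a));d=(np.array([x,y,z])-p)*1000
        t=np.array([c*d[0]+s*d[1],s*d[0]-c*d[1],-d[2]]);n=max(1,int(np.ceil(np.linalg.norm(t)/41)))
        print(f"to {x,y,z,a}: tool shift {np.round(t,1)} = {n} rows of {np.round(t/n,2)}")
        p=np.array([x,y,z]);yaw=a
E
python3 -c "
from h import *
plan((.417,-.2945,.231,43.3),(.417,-.2945,.10,43.3),(.417,-.2945,.032,43.3))"
```

```text
t 1.45 pos [ 0.1306 -0.5343  0.2313] yaw 13.74 q [-89.  22.  74.  -0.  84. -12.] F [0.2 0.6 0.2] w 0.0854 gf 0.0
turn 5 rows of rz -0.1032
to (0.417, -0.2945, 0.231, 43.3): tool shift [3.728e+02 2.190e+01 3.000e-01] = 10 rows of [3.728e+01 2.190e+00 3.000e-02]
to (0.417, -0.2945, 0.1, 43.3): tool shift [  0.   0. 131.] = 4 rows of [ 0.    0.   32.75]
to (0.417, -0.2945, 0.032, 43.3): tool shift [ 0.  0. 68.] = 2 rows of [ 0.  0. 34.]
```

>>> {"api": "servo_tool", "payload": {"deltas": "1 0 0 0 0 0 -0.103; 1 0 0 0 0 0 -0.103; 1 0 0 0 0 0 -0.103; 1 0 0 0 0 0 -0.103; 1 0 0 0 0 0 -0.104; 1 37.3 2.2 0 0 0 0; 1 37.3 2.2 0 0 0 0; 1 37.3 2.2 0 0 0 0"}}

```text
time_s: 2.12
position: [0.2172, -0.4614, 0.2312]
tool_rot: [[0.729, 0.685, 0.0], [0.685, -0.729, 0.0], [0.0, -0.0, -1.0]]
ft_force: [0.2, -0.7, 0.4]
grip_width: 0.0855
gripper_force: 0.0
```

>>> {"api": "servo_tool", "payload": {"deltas": "1 37.3 2.2 0 0 0 0; 1 37.3 2.2 0 0 0 0; 1 37.3 2.2 0 0 0 0; 1 37.3 2.2 0 0 0 0; 1 37.3 2.2 0 0 0 0; 1 37.3 2.2 0 0 0 0; 1 37.3 2.2 0 0 0 0; 1 0 0 0 0 0 0"}}

```text
time_s: 2.78
position: [0.4206, -0.2905, 0.2314]
tool_rot: [[0.724, 0.69, 0.001], [0.69, -0.724, 0.001], [0.002, 0.0, -1.0]]
ft_force: [0.1, -0.5, -0.7]
grip_width: 0.0854
gripper_force: 0.0
```

```bash
python3 -c "
from h import *
plan((.417,-.2945,.10,43.3),(.417,-.2945,.032,43.3))
p=env.get_image('top');save(p,'top1.png')
look()"
```

```text
t 2.78 pos [ 0.4206 -0.2905  0.2314] yaw 43.62 q [-48.  18.  80.   0.  82.  -2.] F [ 0.1 -0.5 -0.7] w 0.0854 gf 0.0
turn 1 rows of rz 0.0056
to (0.417, -0.2945, 0.1, 43.3): tool shift [ -5.4   0.4 131.4] = 4 rows of [-1.36  0.11 32.86]
to (0.417, -0.2945, 0.032, 43.3): tool shift [ 0.  0. 68.] = 2 rows of [ 0.  0. 34.]
top red 35 [129.0, 285.0] med [0.4536 0.3949 0.0761] ray [0.4541 0.3948]
top red 39 [455.0, 374.0] med [ 0.2542 -0.3213  0.0743] ray [ 0.2535 -0.321 ]
top orange 105 [241.0, 168.0] med [0.7282 0.1549 0.0594] ray 
top orange 56 [159.0, 283.0] med [0.46   0.3344 0.0562] ray 
top orange 11 [420.0, 280.0] med [ 0.4648 -0.2551  0.0593] ray 
top orange 19 [415.0, 284.0] med [ 0.4553 -0.2442  0.057 ] ray 
top blue 51 [104.0, 290.0] med [0.4447 0.4553 0.0583] ray 
top blue 57 [441.0, 399.0] med [ 0.2006 -0.2921  0.0587] ray 
top bowl 146 [297.0, 195.0] fit [0.6871 0.0263] res 0.0009
top bowl 115 [219.0, 283.0] fit [0.4739 0.2155] res 0.0006
top bowl 73 [594.0, 307.0] fit [ 0.4036 -0.6785] res 0.0011
scene red 13 [394.0, 141.0] med [0.4538 0.392  0.0727] ray [0.4555 0.3883]
scene red 23 [161.0, 241.0] med [ 0.2519 -0.3241  0.0749] ray [ 0.2539 -0.325 ]
scene red 24 [213.0, 269.0] med [ 0.4164 -0.2957  0.0745] ray [ 0.4174 -0.2968]
scene orange 61 [383.0, 158.0] med [0.4614 0.3312 0.0514] ray 
scene orange 170 [430.0, 247.0] med [0.7659 0.132  0.0555] ray 
scene orange 85 [168.0, 265.0] med [ 0.3071 -0.3533  0.0527] ray 
scene orange 47 [238.0, 275.0] med [ 0.461  -0.2581  0.0562] ray 
scene blue 1116 [404.0, 96.0] med [0.3413 0.5953 0.0608] ray 
scene blue 21 [158.0, 228.0] med [ 0.1958 -0.2938  0.0579] ray 
scene blue 44 [189.0, 275.0] med [ 0.374  -0.3401  0.0567] ray 
scene bowl 239 [360.0, 187.0] fit [0.4724 0.2127] res 0.0018
scene bowl 260 [378.0, 265.0] fit [0.6853 0.0234] res 0.0013
```

>>> {"api": "servo_tool", "payload": {"deltas": "1 -1.4 0.1 33 0 0 0.005; 1 -1.4 0.1 33 0 0 0; 1 -1.4 0.1 33 0 0 0; 1 -1.3 0.1 33 0 0 0; 1 0 0 30 0 0 0; 1 0 0 25 0 0 0; 1 0 0 12 0 0 0; 1 0 0 0 0 0 0"}}

```text
time_s: 3.6
position: [0.4116, -0.2986, 0.0299]
tool_rot: [[0.733, 0.68, -0.003], [0.68, -0.733, 0.004], [0.0, -0.005, -1.0]]
ft_force: [0.2, -0.1, 0.1]
grip_width: 0.0859
gripper_force: 0.0
```

View pics/top1.png

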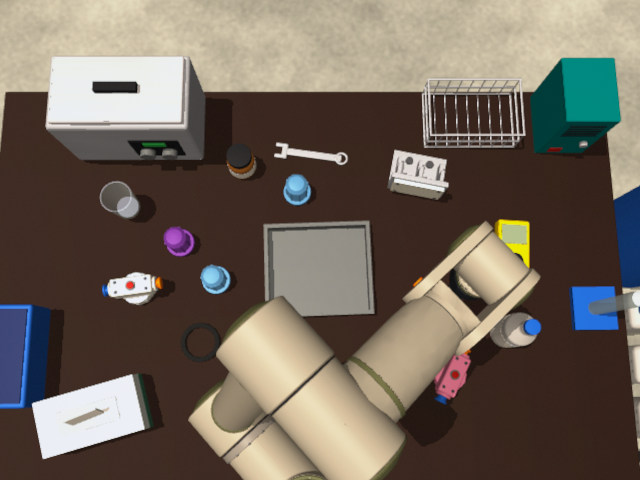

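>>> {"api": "servo_tool", "payload": {"deltas": "1 0 0 0 0 0 0; 1 0 0 0 0 0 0"}}

```text
time_s: 3.77
position: [0.4134, -0.2996, 0.0334]
tool_rot: [[0.732, 0.681, 0.001], [0.681, -0.732, -0.001], [-0.0, 0.002, -1.0]]
ft_force: [0.3, -0.1, 0.7]
grip_width: 0.0852
gripper_force: 0.0
```

```bash
python3 -c "
from h import *
plan((.417,-.2945,.032,43.3))"
```

```text
t 3.77 pos [ 0.4134 -0.2996  0.0334] yaw 42.95 q [-49.  32.  96.  -0.  52.  -2.] F [ 0.3 -0.1  0.7] w 0.0852 gf 0.0
turn 1 rows of rz -0.0061
to (0.417, -0.2945, 0.032, 43.3): tool shift [ 6.1 -1.2  1.4] = 1 rows of [ 6.09 -1.22  1.37]
```

>>> {"api": "servo_tool", "payload": {"deltas": "1 6 -1.2 1 0 0 -0.006; 1 0 0 0 0 0 0; 0 0 0 0 0 0 0; 0 0 0 0 0 0 0; 0 0 0 0 0 0 0; 0 0 0 0 0 0 0; 0 0 0 0 0 0 0; 0 0 0 0 0 0 0", "newtons": 60}}

```text
time_s: 4.43
position: [0.4169, -0.2934, 0.0316]
tool_rot: [[0.727, 0.687, -0.0], [0.687, -0.727, 0.0], [-0.0, -0.0, -1.0]]
ft_force: [-2.2, 1.3, 5.3]
grip_width: 0.0396
gripper_force: 61.3
```

```bash
python3 -c "
from h import *
n=np.array([.9785,-.206])
c=np.array([.676,-.2535])
for off in(.100,.066):
    print(off,c-off*n)
x,y=c-.100*n
plan((.417,-.2945,.12,43.3),(x,y,.12,-12),(x,y,.042,-12))"
```

```text
0.1 [ 0.57815 -0.2329 ]
0.066 [ 0.611419 -0.239904]
t 4.43 pos [ 0.4169 -0.2934  0.0316] yaw 43.36 q [-48.  32.  96.  -0.  52.  -2.] F [-2.2  1.3  5.3] w 0.0396 gf 61.3
turn 1 rows of rz 0.0011
to (0.417, -0.2945, 0.12, 43.3): tool shift [ -0.7   0.9 -88.4] = 3 rows of [ -0.22   0.29 -29.47]
turn 8 rows of rz 0.1206
to (np.float64(0.57815), np.float64(-0.2329), 0.12, -12): tool shift [144.8 -93.8  -0. ] = 5 rows of [ 28.96 -18.75  -0.  ]
to (np.float64(0.57815), np.float64(-0.2329), 0.042, -12): tool shift [ 0. -0. 78.] = 2 rows of [ 0. -0. 39.]
```

>>> {"api": "servo_tool", "payload": {"deltas": "0 0 0 -25 0 0 0; 0 0 0 -33 0 0 0; 0 0 0 -30 0 0 0; 0 0 0 0 0 0 0.12; 0 0 0 0 0 0 0.12; 0 0 0 0 0 0 0.12; 0 0 0 0 0 0 0.12; 0 0 0 0 0 0 0.12"}}

```text
time_s: 5.1
position: [0.4167, -0.2933, 0.1188]
tool_rot: [[0.989, 0.15, -0.001], [0.15, -0.989, 0.001], [-0.001, -0.001, -1.0]]
ft_force: [-0.3, 0.1, -3.0]
grip_width: 0.0394
gripper_force: 62.0
```

>>> {"api": "servo_tool", "payload": {"deltas": "0 0 0 0 0 0 0.12; 0 0 0 0 0 0 0.12; 0 0 0 0 0 0 0.123; 0 36 -23 0 0 0 0; 0 36 -23 0 0 0 0; 0 36 -23 0 0 0 0; 0 20 -13 0 0 0 0; 0 0 0 0 0 0 0"}}

```text
time_s: 5.77
position: [0.5595, -0.2383, 0.1182]
tool_rot: [[0.98, -0.201, 0.001], [-0.201, -0.98, 0.001], [0.001, -0.001, -1.0]]
ft_force: [-0.9, 0.7, -3.6]
grip_width: 0.0391
gripper_force: 62.1
```

>>> {"api": "servo_tool", "payload": {"deltas": "0 0 0 0 0 0 0; 0 0 0 0 0 0 0"}}

```text
time_s: 5.93
position: [0.5554, -0.2405, 0.1186]
tool_rot: [[0.979, -0.205, -0.002], [-0.205, -0.979, 0.001], [-0.002, -0.0, -1.0]]
ft_force: [-0.3, -0.8, -3.1]
grip_width: 0.0394
gripper_force: 62.1
```

```bash
python3 -c "
from h import *
plan((.57815,-.2329,.042,-12))
p=env.get_image('top');save(p,'top2.png')
for c in('red','orange','blue'):
  for uv,a,m in blobs(p,c,(.03,.2)): print(c,a,uv,m)
p=env.get_image('scene')
for c in('red','orange','blue'):
  for uv,a,m in blobs(p,c,(.03,.2)): print(c,a,uv,m)
"
```

```text
t 5.93 pos [ 0.5554 -0.2405  0.1186] yaw -11.82 q [-35.  33.  75.  -0.  72.  67.] F [-0.3 -0.8 -3.1] w 0.0394 gf 62.1
turn 1 rows of rz 0.0032
to (0.57815, -0.2329, 0.042, -12): tool shift [ 20.7 -12.2  76.6] = 2 rows of [10.35 -6.11 38.28]
red 34 [554.5        148.94117647] [ 0.78422221 -0.59670816  0.03793653]
red 35 [129.45714286 284.77142857] [0.45383432 0.3947233  0.07585902]
red 39 [454.82051282 374.41025641] [ 0.25422116 -0.3212065   0.07514744]
orange 107 [240.94392523 167.71028037] [0.72854848 0.1546022  0.0582466 ]
orange 57 [158.54385965 282.8245614 ] [0.46038357 0.33508544 0.05712008]
orange 45 [463.66666667 349.44444444] [ 0.30826633 -0.34688664  0.05702997]
blue 50 [104.34 290.1 ] [0.44432442 0.45548929 0.0578039 ]
blue 846 [ 21.95508274 356.20921986] [0.29914517 0.60221477 0.09848238]
blue 206 [531.72815534 326.66990291] [ 0.34831354 -0.45697491  0.18896747]
blue 63 [440.6031746  398.82539683] [ 0.20069207 -0.29096733  0.05808143]
red 13 [394.         140.84615385] [0.45365051 0.39089063 0.07468718]
red 23 [161.17391304 241.26086957] [ 0.25040177 -0.32344042  0.07374655]
red 23 [267.04347826 263.91304348] [ 0.55527613 -0.24241298  0.1609939 ]
orange 356 [171.18820225  11.93820225] [-0.50934274  0.34946255  0.14393674]
orange 61 [383.13114754 157.83606557] [0.46145235 0.33175285 0.05038707]
orange 172 [429.71511628 246.95930233] [0.76545447 0.13212523 0.05494993]
orange 81 [167.48148148 264.90123457] [ 0.30672148 -0.3529565   0.05158184]
orange 85 [281.64705882 287.38823529] [ 0.61443471 -0.25624761  0.1392403 ]
blue 2645 [405.01625709  85.28128544] [0.31984422 0.61841117 0.09482316]
blue 21 [158.04761905 227.71428571] [ 0.19740632 -0.29283095  0.05987962]
blue 182 [130.63736264 266.30769231] [ 0.35132178 -0.4626063   0.1877684 ]
```

>>> {"api": "servo_tool", "payload": {"deltas": "0 10 -6 25 0 0 0.003; 0 10 -6 30 0 0 0; 0 0 0 22 0 0 0; 0 0 0 0 0 0 0; 0 10 0 0 0 0 0; 0 10 0 0 0 0 0; 0 0 0 0 0 0 0; 0 0 0 0 0 0 0"}}

```text
time_s: 6.7
position: [0.5975, -0.2378, 0.0435]
tool_rot: [[0.978, -0.208, 0.001], [-0.208, -0.978, -0.001], [0.001, 0.001, -1.0]]
ft_force: [-0.5, -0.5, -4.2]
grip_width: 0.0393
gripper_force: 61.9
```

```bash
python3 -c "
from h import *
x,y=np.array([.676,-.2535])-.066*np.array([.9785,-.206])
plan((x,y,.042,-12))"
```

```text
t 6.7 pos [ 0.5975 -0.2378  0.0435] yaw -12.03 q [-32.  41.  73.  -0.  66.  70.] F [-0.5 -0.5 -4.2] w 0.0393 gf 61.9
turn 1 rows of rz -0.0005
to (np.float64(0.611419), np.float64(-0.239904), 0.042, -12): tool shift [14.  -0.9  1.5] = 1 rows of [14.04 -0.85  1.51]
```

>>> {"api": "servo_tool", "payload": {"deltas": "0 6 0 0 0 0 0; 0 6 0 0 0 0 0; 0 2 0 0 0 0 0; 0 2 0 0 0 0 0; 0 2 0 0 0 0 0; 0 2 0 0 0 0 0; 0 0 0 0 0 0 0; 0 0 0 0 0 0 0"}}

```text
time_s: 7.37
position: [0.6166, -0.2411, 0.0421]
tool_rot: [[0.978, -0.208, -0.002], [-0.208, -0.978, 0.001], [-0.002, -0.0, -1.0]]
ft_force: [-4.7, 0.6, -2.1]
grip_width: 0.0392
gripper_force: 62.4
```

>>> {"api": "servo_tool", "payload": {"deltas": "0 1 0 0 0 0 0; 0 1 0 0 0 0 0; 0 1 0 0 0 0 0; 0 0 0 0 0 0 0; 0 0 0 0 0 0 0"}}

```text
time_s: 7.78
position: [0.6195, -0.2417, 0.0421]
tool_rot: [[0.978, -0.208, -0.002], [-0.208, -0.978, 0.001], [-0.002, -0.0, -1.0]]
ft_force: [-4.1, -0.5, -1.8]
grip_width: 0.0394
gripper_force: 62.4
```

>>> {"api": "servo_tool", "payload": {"deltas": "0 1 0 0 0 0 0; 0 1 0 0 0 0 0; 0 0 0 0 0 0 0; 0 0 0 0 0 0 0"}}

```text
time_s: 8.12
position: [0.6207, -0.242, 0.042]
tool_rot: [[0.978, -0.208, -0.004], [-0.208, -0.978, 0.001], [-0.004, -0.0, -1.0]]
ft_force: [-9.1, 0.6, 0.3]
grip_width: 0.0393
gripper_force: 62.6
```

>>> {"api": "servo_tool", "payload": {"deltas": "0 1 0 0 0 0 0; 0 0 0 0 0 0 0; 0 0 0 0 0 0 0"}}

```text
time_s: 8.37
position: [0.6207, -0.242, 0.042]
tool_rot: [[0.978, -0.208, -0.006], [-0.208, -0.978, 0.002], [-0.007, -0.001, -1.0]]
ft_force: [-14.5, 1.4, 2.6]
grip_width: 0.0394
gripper_force: 62.8
```

>>> {"api": "servo_tool", "payload": {"deltas": "0 0.7 0 0 0 0 0; 0 0 0 0 0 0 0; 0 0 0 0 0 0 0"}}

```text
time_s: 8.62
position: [0.6207, -0.242, 0.042]
tool_rot: [[0.978, -0.208, -0.008], [-0.208, -0.978, 0.002], [-0.008, -0.001, -1.0]]
ft_force: [-19.3, 1.9, 4.6]
grip_width: 0.0396
gripper_force: 63.0
```

>>> {"api": "servo_tool", "payload": {"deltas": "0 -6 0 0 0 0 0; 0 -20 0 0 0 0 0; 0 -20 0 0 0 0 0; 0 0 0 0 0 0 -0.12; 0 0 0 0 0 0 -0.12; 0 0 0 0 0 0 -0.12; 0 0 0 0 0 0 -0.12; 0 0 0 0 0 0 -0.12"}}

```text
time_s: 9.28
position: [0.5792, -0.2332, 0.0425]
tool_rot: [[0.922, 0.386, 0.001], [0.386, -0.922, -0.0], [0.001, 0.001, -1.0]]
ft_force: [-0.2, -0.2, -3.0]
grip_width: 0.0399
gripper_force: 62.1
```

>>> {"api": "servo_tool", "payload": {"deltas": "0 0 0 0 0 0 -0.12; 0 0 0 0 0 0 -0.12; 0 0 0 0 0 0 -0.12; 0 0 0 0 0 0 -0.12; 0 0 0 0 0 0 -0.12; 0 0 0 0 0 0 -0.12; 0 0 0 0 0 0 -0.12; 0 0 0 0 0 0 -0.12"}}

```text
time_s: 9.95
position: [0.5792, -0.2332, 0.0425]
tool_rot: [[0.212, 0.977, 0.001], [0.977, -0.212, -0.0], [-0.0, 0.001, -1.0]]
ft_force: [-0.1, 0.2, -2.5]
grip_width: 0.0396
gripper_force: 62.1
```

>>> {"api": "servo_tool", "payload": {"deltas": "0 0 0 0 0 0 -0.12; 0 0 0 0 0 0 -0.12; 0 0 0 0 0 0 -0.12; 0 0 0 0 0 0 -0.12; 0 0 0 0 0 0 -0.12; 0 0 0 0 0 0 -0.12; 0 0 0 0 0 0 -0.12; 0 0 0 0 0 0 -0.12"}}

```text
time_s: 10.62
position: [0.5792, -0.2332, 0.0425]
tool_rot: [[-0.679, 0.734, 0.001], [0.734, 0.679, -0.0], [-0.001, 0.001, -1.0]]
ft_force: [-0.6, 0.3, -3.2]
grip_width: 0.0393
gripper_force: 62.1
```

>>> {"api": "servo_tool", "payload": {"deltas": "0 0 0 0 0 0 -0.12; 0 0 0 0 0 0 -0.12; 0 0 0 0 0 0 -0.12; 0 0 0 0 0 0 -0.12; 0 0 0 0 0 0 -0.12; 0 0 0 0 0 0 0; 0 0 0 0 0 0 0"}}

```text
time_s: 11.2
position: [0.5791, -0.2331, 0.0424]
tool_rot: [[-0.973, 0.232, 0.001], [0.232, 0.973, -0.0], [-0.001, -0.0, -1.0]]
ft_force: [-0.6, -0.4, -3.6]
grip_width: 0.0391
gripper_force: 62.1
```

```bash
python3 -c "
from h import *
x,y=np.array([.676,-.2535])-.066*np.array([.9785,-.206])
plan((x,y,.042,168))
look()"
```

```text
t 11.2 pos [ 0.5791 -0.2331  0.0424] yaw 166.57 q [ -33.   39.   76.    0.   64. -109.] F [-0.6 -0.4 -3.6] w 0.0391 gf 62.1
turn 1 rows of rz -0.0249
to (np.float64(0.611419), np.float64(-0.239904), 0.042, 168): tool shift [-33.    0.1   0.4] = 1 rows of [-33.03   0.09   0.4 ]
top red 36 [134.0, 268.0] med [0.4925 0.3876 0.0753] ray [0.4921 0.3873]
top red 39 [455.0, 374.0] med [ 0.2543 -0.3212  0.075 ] ray [ 0.2535 -0.321 ]
top orange 106 [241.0, 168.0] med [0.7279 0.1548 0.0595] ray 
top orange 54 [162.0, 266.0] med [0.4981 0.3274 0.0567] ray 
top orange 46 [464.0, 349.0] med [ 0.3076 -0.3467  0.0591] ray 
top blue 50 [109.0, 274.0] med [0.4821 0.4486 0.0592] ray 
top blue 63 [441.0, 399.0] med [ 0.2006 -0.2913  0.0569] ray 
top bowl 146 [297.0, 195.0] fit [0.6872 0.0263] res 0.0007
top bowl 121 [219.0, 283.0] fit [0.4738 0.2156] res 0.0006
top bowl 76 [594.0, 307.0] fit [ 0.4034 -0.6787] res 0.001
scene red 13 [403.0, 148.0] med [0.4933 0.3821 0.0746] ray [0.4942 0.3806]
scene red 23 [161.0, 241.0] med [ 0.2537 -0.3236  0.0743] ray [ 0.2539 -0.325 ]
scene red 27 [279.0, 288.0] med [ 0.5821 -0.2359  0.0848] ray [ 0.5773 -0.2311]
scene orange 60 [392.0, 165.0] med [0.4993 0.324  0.0499] ray 
scene orange 171 [430.0, 247.0] med [0.7654 0.1324 0.0553] ray 
scene orange 82 [168.0, 265.0] med [ 0.3069 -0.3533  0.0521] ray 
scene blue 1127 [404.0, 96.0] med [0.3414 0.5954 0.0609] ray 
scene blue 21 [158.0, 228.0] med [ 0.1981 -0.2927  0.0596] ray 
scene blue 75 [293.0, 311.0] med [ 0.6424 -0.2501  0.0639] ray 
scene bowl 245 [360.0, 187.0] fit [0.4718 0.2129] res 0.0016
scene bowl 254 [378.0, 265.0] fit [0.6854 0.0234] res 0.0013
```

>>> {"api": "servo_tool", "payload": {"deltas": "0 -15 0 0 0 0 -0.025; 0 -15 0 0 0 0 0; 0 -2 0 0 0 0 0; 0 -2 0 0 0 0 0; 0 -2 0 0 0 0 0; 0 -2 0 0 0 0 0; 0 0 0 0 0 0 0; 0 0 0 0 0 0 0"}}

```text
time_s: 11.97
position: [0.6147, -0.2409, 0.042]
tool_rot: [[-0.979, 0.205, -0.002], [0.205, 0.979, 0.001], [0.002, 0.0, -1.0]]
ft_force: [-6.0, -0.3, -3.1]
grip_width: 0.0391
gripper_force: 62.3
```

>>> {"api": "servo_tool", "payload": {"deltas": "0 -1 0 0 0 0 0; 0 -1 0 0 0 0 0; 0 0 0 0 0 0 0; 0 0 0 0 0 0 0"}}

```text
time_s: 12.3
position: [0.6167, -0.2414, 0.042]
tool_rot: [[-0.979, 0.205, -0.002], [0.205, 0.979, 0.001], [0.002, 0.0, -1.0]]
ft_force: [-5.6, 0.3, -2.8]
grip_width: 0.039
gripper_force: 62.3
```

>>> {"api": "servo_tool", "payload": {"deltas": "0 -1 0 0 0 0 0; 0 0 0 0 0 0 0; 0 0 0 0 0 0 0"}}

```text
time_s: 12.55
position: [0.6173, -0.2415, 0.042]
tool_rot: [[-0.979, 0.205, -0.003], [0.205, 0.979, 0.001], [0.003, 0.0, -1.0]]
ft_force: [-7.9, 0.4, -1.9]
grip_width: 0.0394
gripper_force: 62.4
```

>>> {"api": "servo_tool", "payload": {"deltas": "0 -1 0 0 0 0 0; 0 0 0 0 0 0 0; 0 0 0 0 0 0 0"}}

```text
time_s: 12.8
position: [0.6173, -0.2415, 0.042]
tool_rot: [[-0.979, 0.205, -0.006], [0.205, 0.979, 0.002], [0.006, 0.001, -1.0]]
ft_force: [-11.8, 2.1, 0.7]
grip_width: 0.039
gripper_force: 62.7
```

>>> {"api": "servo_tool", "payload": {"deltas": "0 -1 0 0 0 0 0; 0 0 0 0 0 0 0; 0 0 0 0 0 0 0"}}

```text
time_s: 13.05
position: [0.6173, -0.2415, 0.042]
tool_rot: [[-0.979, 0.205, -0.008], [0.205, 0.979, 0.002], [0.008, 0.001, -1.0]]
ft_force: [-17.7, 2.9, 3.4]
grip_width: 0.0395
gripper_force: 63.0
```

```bash
cat >> h.py <<'E'
def tray(x,y):
    a=np.radians(1.8);return (.495+x*np.cos(a)-y*np.sin(a),-.024+x*np.sin(a)+y*np.cos(a))
E
python3 -c "
from h import *
x,y=tray(-.036,-.06);print(x,y)
plan((.575,-.232,.042,168),(.575,-.232,.12,181.8),(x,y,.12,181.8),(x,y,.036,181.8))"
```

```text
0.4609024093715214 -0.08510118094875652
t 13.05 pos [ 0.6173 -0.2415  0.042 ] yaw 168.16 q [ -32.   43.   69.   -0.   69. -110.] F [-17.7   2.9   3.4] w 0.0395 gf 63.0
turn 1 rows of rz 0.0027
to (0.575, -0.232, 0.042, 168): tool shift [43.4  0.5 -0. ] = 2 rows of [21.69  0.24 -0.  ]
turn 2 rows of rz -0.1204
to (0.575, -0.232, 0.12, 181.8): tool shift [ -0.   0. -78.] = 2 rows of [ -0.   0. -39.]
to (np.float64(0.4609024093715214), np.float64(-0.08510118094875652), 0.12, 181.8): tool shift [109.4 150.4  -0. ] = 5 rows of [21.89 30.08 -0.  ]
to (np.float64(0.4609024093715214), np.float64(-0.08510118094875652), 0.036, 181.8): tool shift [-0.  0. 84.] = 3 rows of [-0.  0. 28.]
```

>>> {"api": "servo_tool", "payload": {"deltas": "0 6 0 0 0 0 0; 0 20 0 0 0 0 0; 0 17 0 0 0 0 0; 0 0 0 -25 0 0 -0.12; 0 0 0 -30 0 0 -0.12; 0 0 0 -23 0 0 0; 0 22 30 0 0 0 0; 0 22 30 0 0 0 0"}}

```text
time_s: 13.72
position: [0.5332, -0.1756, 0.1217]
tool_rot: [[-0.999, -0.032, 0.005], [-0.032, 0.999, -0.002], [-0.005, -0.003, -1.0]]
ft_force: [0.2, 1.8, -5.7]
grip_width: 0.0392
gripper_force: 62.4
```

>>> {"api": "servo_tool", "payload": {"deltas": "0 22 30 0 0 0 0; 0 22 30 0 0 0 0; 0 21 30 0 0 0 0; 0 0 0 0 0 0 0; 0 0 0 0 0 0 0; 0 0 0 0 0 0 0"}}

```text
time_s: 14.22
position: [0.4653, -0.0875, 0.1209]
tool_rot: [[-0.999, -0.034, 0.002], [-0.034, 0.999, -0.001], [-0.002, -0.001, -1.0]]
ft_force: [-0.0, -0.8, -4.1]
grip_width: 0.0391
gripper_force: 62.5
```

```bash
python3 -c "
from h import *
x,y=tray(-.036,-.06);print(x,y)
plan((x,y,.12,181.8),(x,y,.037,181.8))"
```

```text
0.4609024093715214 -0.08510118094875652
t 14.22 pos [ 0.4653 -0.0875  0.1209] yaw -178.05 q [ -25.   21.   96.    0.   63. -117.] F [-0.  -0.8 -4.1] w 0.0391 gf 62.5
turn 52 rows of rz -0.1208
to (np.float64(0.4609024093715214), np.float64(-0.08510118094875652), 0.12, 181.8): tool shift [4.3 2.5 0.9] = 1 rows of [4.28 2.54 0.86]
to (np.float64(0.4609024093715214), np.float64(-0.08510118094875652), 0.037, 181.8): tool shift [-0.  0. 83.] = 3 rows of [-0.    0.   27.67]
```

>>> {"api": "servo_tool", "payload": {"deltas": "0 4.3 2.5 25 0 0 0; 0 0 0 30 0 0 0; 0 0 0 20 0 0 0; 0 0 0 7 0 0 0; 0 0 0 0 0 0 0; 0 0 0 0 0 0 0; 0 0 0 1.5 0 0 0; 0 0 0 0 0 0 0"}}

```text
time_s: 14.88
position: [0.4609, -0.0853, 0.0376]
tool_rot: [[-0.999, -0.034, 0.002], [-0.034, 0.999, -0.001], [-0.002, -0.001, -1.0]]
ft_force: [-0.6, -0.1, -2.4]
grip_width: 0.0395
gripper_force: 62.3
```

```bash
python3 -c "
from h import *
st()"
```

```text
t 14.88 pos [ 0.4609 -0.0853  0.0376] yaw -178.05 q [ -25.   28.  102.    0.   49. -117.] F [-0.6 -0.1 -2.4] w 0.0395 gf 62.3
```

Lower 1.5 mm more, open part way, go up and across toward head A.

>>> {"api": "servo_tool", "payload": {"deltas": "0 0 0 1.5 0 0 0; 0 0 0 0 0 0 0; 0.7 0 0 0 0 0 0; 0.7 0 0 0 0 0 0; 0.7 0 0 0 0 0 0; 0.7 0 0 0 0 0 0; 0.7 0 0 -15 0 0 0; 0.7 0 0 -35 0 0 0"}}

```text
time_s: 15.55
position: [0.4586, -0.0843, 0.0832]
tool_rot: [[-0.999, -0.034, -0.007], [-0.034, 0.999, 0.003], [0.007, 0.003, -1.0]]
ft_force: [-1.0, -0.2, -0.9]
grip_width: 0.0598
gripper_force: 0.0
```

>>> {"api": "servo_tool", "payload": {"deltas": "0.8 0 0 -38 0 0 0; 1 0 0 -38 0 0 0; 1 0 0 0 0 0 0; 1 0 0 0 0 0 0"}}

```text
time_s: 15.88
position: [0.461, -0.0852, 0.1631]
tool_rot: [[-0.999, -0.034, 0.004], [-0.034, 0.999, -0.002], [-0.004, -0.002, -1.0]]
ft_force: [-0.2, -0.0, -1.0]
grip_width: 0.0851
gripper_force: 0.0
```

```bash
python3 -c "
from h import *
look()
plan((.493,.386,.16,97),(.493,.386,.032,97))"
```

```text
top red 37 [134.0, 268.0] med [0.4922 0.3875 0.076 ] ray [0.492  0.3872]
top red 39 [455.0, 374.0] med [ 0.2543 -0.3216  0.0752] ray [ 0.2535 -0.321 ]
top orange 106 [241.0, 168.0] med [0.7284 0.1547 0.0582] ray 
top orange 53 [162.0, 266.0] med [0.4978 0.3272 0.0564] ray 
top orange 44 [464.0, 349.0] med [ 0.3075 -0.3459  0.0577] ray 
top blue 50 [109.0, 274.0] med [0.482  0.4487 0.0595] ray 
top blue 63 [441.0, 399.0] med [ 0.2006 -0.2915  0.0578] ray 
top bowl 148 [297.0, 195.0] fit [0.6872 0.0263] res 0.0008
top bowl 126 [219.0, 282.0] fit [0.474  0.2155] res 0.0006
top bowl 73 [594.0, 307.0] fit [ 0.4045 -0.6786] res 0.0011
scene red 13 [403.0, 148.0] med [0.4934 0.3798 0.0756] ray [0.4942 0.3806]
scene red 20 [286.0, 230.0] med [ 0.4627 -0.088   0.0782] ray [ 0.4624 -0.0868]
scene red 21 [161.0, 241.0] med [ 0.2521 -0.3248  0.0745] ray [ 0.2541 -0.3256]
scene orange 61 [392.0, 165.0] med [0.4999 0.3242 0.0505] ray 
scene orange 170 [430.0, 247.0] med [0.766  0.1323 0.0553] ray 
scene orange 85 [168.0, 265.0] med [ 0.3072 -0.3533  0.0528] ray 
scene blue 1128 [404.0, 96.0] med [0.3403 0.5957 0.0603] ray 
scene blue 21 [158.0, 228.0] med [ 0.1939 -0.2924  0.0583] ray 
scene blue 38 [301.0, 247.0] med [ 0.518  -0.0867  0.0556] ray 
scene bowl 237 [360.0, 187.0] fit [0.4718 0.213 ] res 0.0016
scene bowl 264 [378.0, 265.0] fit [0.6853 0.0233] res 0.0013
t 15.98 pos [ 0.4598 -0.0847  0.1607] yaw -178.04 q [ -25.   18.   94.    0.   69. -117.] F [-0.5 -0.6  0.2] w 0.0856 gf 0.0
turn 40 rows of rz -0.1200
to (0.493, 0.386, 0.16, 97): tool shift [463.2  90.3   0.7] = 12 rows of [38.6   7.52  0.06]
to (0.493, 0.386, 0.032, 97): tool shift [  0.   0. 128.] = 4 rows of [ 0.  0. 32.]
```

>>> {"api": "servo_tool", "payload": {"deltas": "1 0 0 0 0 0 0.114; 1 0 0 0 0 0 0.114; 1 0 0 0 0 0 0.114; 1 0 0 0 0 0 0.113; 1 0 0 0 0 0 0.113; 1 0 0 0 0 0 0.113; 1 0 0 0 0 0 0.113; 1 0 0 0 0 0 0.113"}}

```text
time_s: 16.65
position: [0.4597, -0.0847, 0.1598]
tool_rot: [[-0.638, 0.77, -0.003], [0.77, 0.638, 0.001], [0.003, -0.002, -1.0]]
ft_force: [1.2, 0.1, -0.2]
grip_width: 0.0851
gripper_force: 0.0
```

>>> {"api": "servo_tool", "payload": {"deltas": "1 0 0 0 0 0 0.113; 1 0 0 0 0 0 0.113; 1 0 0 0 0 0 0.113; 1 0 0 0 0 0 0.113; 1 0 0 0 0 0 0.113; 1 38 8 0 0 0 0; 1 38 8 0 0 0 0; 1 38 8 0 0 0 0"}}

```text
time_s: 17.32
position: [0.4683, 0.0323, 0.1598]
tool_rot: [[-0.13, 0.991, -0.003], [0.991, 0.131, 0.001], [0.001, -0.003, -1.0]]
ft_force: [1.8, -0.1, 1.2]
grip_width: 0.0855
gripper_force: 0.0
```

>>> {"api": "servo_tool", "payload": {"deltas": "1 38 8 0 0 0 0; 1 38 8 0 0 0 0; 1 38 8 0 0 0 0; 1 38 8 0 0 0 0; 1 38 8 0 0 0 0; 1 38 8 0 0 0 0; 1 38 8 0 0 0 0; 1 38 8 0 0 0 0"}}

```text
time_s: 17.98
position: [0.4913, 0.3428, 0.1594]
tool_rot: [[-0.133, 0.991, -0.003], [0.991, 0.133, -0.001], [-0.001, -0.003, -1.0]]
ft_force: [0.8, -0.3, 0.8]
grip_width: 0.0853
gripper_force: 0.0
```

>>> {"api": "servo_tool", "payload": {"deltas": "1 38 6 0 0 0 0; 1 0 0 0 0 0 0; 1 0 0 0 0 0 0; 1 0 0 0 0 0 0"}}

```text
time_s: 18.32
position: [0.4926, 0.3789, 0.1597]
tool_rot: [[-0.133, 0.991, -0.003], [0.991, 0.133, -0.002], [-0.001, -0.003, -1.0]]
ft_force: [0.2, -0.4, 0.7]
grip_width: 0.0855
gripper_force: 0.0
```

```bash
python3 -c "
from h import *
look(('scene',))
plan((.493,.384,.16,97.5),(.493,.384,.032,97.5))"
```

```text
scene red 13 [403.0, 148.0] med [0.4921 0.3862 0.0725] ray [0.4942 0.3806]
scene red 20 [286.0, 230.0] med [ 0.4644 -0.088   0.079 ] ray [ 0.4624 -0.0868]
scene red 23 [161.0, 241.0] med [ 0.2519 -0.3235  0.074 ] ray [ 0.2539 -0.325 ]
scene orange 58 [392.0, 165.0] med [0.4998 0.3243 0.0507] ray 
scene orange 170 [430.0, 247.0] med [0.7661 0.1323 0.0555] ray 
scene orange 83 [168.0, 265.0] med [ 0.3074 -0.3529  0.0519] ray 
scene blue 273 [377.0, 85.0] med [0.2326 0.5937 0.0634] ray 
scene blue 124 [436.0, 93.0] med [0.4078 0.6881 0.0714] ray 
scene blue 29 [393.0, 95.0] med [0.3013 0.5938 0.057 ] ray 
scene blue 12 [400.0, 105.0] med [0.3345 0.5928 0.0349] ray 
scene blue 30 [410.0, 110.0] med [0.3747 0.5918 0.034 ] ray 
scene blue 21 [158.0, 228.0] med [ 0.1961 -0.2937  0.0583] ray 
scene blue 38 [302.0, 247.0] med [ 0.5176 -0.0872  0.0557] ray 
scene bowl 239 [360.0, 187.0] fit [0.4722 0.2132] res 0.0015
scene bowl 258 [378.0, 265.0] fit [0.685  0.0233] res 0.0012
t 18.37 pos [0.4928 0.3784 0.1602] yaw 97.58 q [27. 32. 69. -0. 79. 19.] F [ 0.  -0.8 -1. ] w 0.0855 gf 0.0
turn 1 rows of rz 0.0013
to (0.493, 0.384, 0.16, 97.5): tool shift [5.5 0.9 0.2] = 1 rows of [5.48 0.9  0.23]
to (0.493, 0.384, 0.032, 97.5): tool shift [  0.   0. 128.] = 4 rows of [ 0.  0. 32.]
```

>>> {"api": "servo_tool", "payload": {"deltas": "1 6 1 0 0 0 0; 1 0 0 35 0 0 0; 1 0 0 35 0 0 0; 1 0 0 30 0 0 0; 1 0 0 20 0 0 0; 1 0 0 8 0 0 0; 1 0 0 0 0 0 0; 1 0 0 0 0 0 0"}}

```text
time_s: 19.03
position: [0.4939, 0.3855, 0.0343]
tool_rot: [[-0.132, 0.991, 0.001], [0.991, 0.132, 0.001], [0.0, 0.001, -1.0]]
ft_force: [-0.6, -0.4, 0.7]
grip_width: 0.0852
gripper_force: 0.0
```

```bash
python3 -c "
from h import *
plan((.493,.384,.032,97.5))"
```

```text
t 19.03 pos [0.4939 0.3855 0.0343] yaw 97.58 q [27. 40. 76.  0. 63. 20.] F [-0.6 -0.4  0.7] w 0.0852 gf 0.0
turn 1 rows of rz 0.0014
to (0.493, 0.384, 0.032, 97.5): tool shift [-1.4 -1.1  2.3] = 1 rows of [-1.39 -1.06  2.3 ]
```

>>> {"api": "servo_tool", "payload": {"deltas": "1 -1.4 -1 2 0 0 0; 1 0 0 0 0 0 0; 0 0 0 0 0 0 0; 0 0 0 0 0 0 0; 0 0 0 0 0 0 0; 0 0 0 0 0 0 0; 0 0 0 0 0 0 0; 0 0 0 0 0 0 0", "newtons": 60}}

```text
time_s: 19.7
position: [0.4924, 0.3842, 0.0318]
tool_rot: [[-0.133, 0.991, 0.0], [0.991, 0.133, 0.0], [0.0, 0.0, -1.0]]
ft_force: [-1.2, -0.9, 4.8]
grip_width: 0.0391
gripper_force: 61.8
```

>>> {"api": "servo_tool", "payload": {"deltas": "0 0 0 -25 0 0 0; 0 0 0 -35 0 0 0; 0 0 0 -35 0 0 0; 0 0 0 -25 0 0 0; 0 0 0 0 0 0 0; 0 -20 0 0 0 0 0; 0 -35 0 0 0 0 0; 0 -39 0 0 0 0 0"}}

```text
time_s: 20.37
position: [0.5038, 0.2906, 0.1494]
tool_rot: [[-0.135, 0.991, -0.002], [0.991, 0.135, -0.001], [-0.0, -0.003, -1.0]]
ft_force: [1.1, -0.4, -3.9]
grip_width: 0.0393
gripper_force: 61.9
```

>>> {"api": "servo_tool", "payload": {"deltas": "0 -39 0 0 0 0 0; 0 -39 0 0 0 0 0; 0 -39 0 0 0 0 0; 0 -39 0 0 0 0 0; 0 -39 0 0 0 0 0; 0 -39 0 0 0 0 0; 0 -39 0 0 0 0 0; 0 -39 0 0 0 0 0"}}

```text
time_s: 21.03
position: [0.5455, -0.0201, 0.1498]
tool_rot: [[-0.133, 0.991, -0.003], [0.991, 0.133, 0.001], [0.001, -0.002, -1.0]]
ft_force: [0.6, 0.6, -4.0]
grip_width: 0.0395
gripper_force: 61.9
```

>>> {"api": "servo_tool", "payload": {"deltas": "0 -39 0 0 0 0 0; 0 -39 0 0 0 0 0; 0 -39 0 0 0 0 0; 0 -39 0 0 0 0 0; 0 -35 0 0 0 0 0; 0 -20 0 0 0 0 0; 0 0 0 0 0 0 0; 0 0 0 0 0 0 0"}}

```text
time_s: 21.7
position: [0.5735, -0.2281, 0.1492]
tool_rot: [[-0.131, 0.991, -0.003], [0.991, 0.131, 0.002], [0.002, -0.002, -1.0]]
ft_force: [0.3, 1.1, -3.4]
grip_width: 0.0393
gripper_force: 61.9
```

>>> {"api": "servo_tool", "payload": {"deltas": "0 0 0 0 0 0 -0.112; 0 0 0 0 0 0 -0.112; 0 0 0 0 0 0 -0.112; 0 0 0 0 0 0 -0.112; 0 0 0 0 0 0 -0.112; 0 0 0 0 0 0 -0.112; 0 0 0 0 0 0 -0.112; 0 0 0 0 0 0 -0.112"}}

```text
time_s: 22.37
position: [0.5739, -0.2257, 0.1503]
tool_rot: [[-0.86, 0.51, -0.002], [0.51, 0.86, 0.001], [0.002, 0.0, -1.0]]
ft_force: [0.4, 0.4, -3.0]
grip_width: 0.0391
gripper_force: 61.8
```

>>> {"api": "servo_tool", "payload": {"deltas": "0 0 0 0 0 0 -0.112; 0 0 0 0 0 0 -0.112; 0 0 0 0 0 0 -0.112; 0 0 0 0 0 0 0; 0 0 0 0 0 0 0"}}

```text
time_s: 22.78
position: [0.574, -0.2263, 0.1507]
tool_rot: [[-0.978, 0.206, -0.001], [0.206, 0.978, 0.001], [0.001, 0.001, -1.0]]
ft_force: [-0.5, 0.0, -3.5]
grip_width: 0.0393
gripper_force: 61.8
```

```bash
python3 -c "
from h import *
plan((.57815,-.2329,.152,168),(.57815,-.2329,.042,168))
look()"
```

```text
t 22.78 pos [ 0.574  -0.2263  0.1507] yaw 168.09 q [ -32.   32.   70.    0.   78. -111.] F [-0.5  0.  -3.5] w 0.0393 gf 61.8
turn 1 rows of rz 0.0015
to (0.57815, -0.2329, 0.152, 168): tool shift [-5.4 -5.6 -1.3] = 1 rows of [-5.43 -5.62 -1.33]
to (0.57815, -0.2329, 0.042, 168): tool shift [  0.   0. 110.] = 3 rows of [ 0.    0.   36.67]
top red 38 [455.0, 374.0] med [ 0.2533 -0.321   0.0755] ray [ 0.2534 -0.321 ]
top orange 107 [241.0, 168.0] med [0.7286 0.1541 0.0594] ray 
top orange 48 [464.0, 350.0] med [ 0.3067 -0.3462  0.0582] ray 
top blue 62 [441.0, 399.0] med [ 0.2006 -0.2912  0.0579] ray 
top bowl 142 [297.0, 195.0] fit [0.6873 0.0262] res 0.0008
top bowl 90 [218.0, 283.0] fit [0.4739 0.2156] res 0.0006
top bowl 79 [594.0, 307.0] fit [ 0.4032 -0.6784] res 0.0009
scene red 23 [161.0, 241.0] med [ 0.2529 -0.3242  0.0749] ray [ 0.2539 -0.325 ]
scene orange 174 [430.0, 247.0] med [0.765  0.133  0.0546] ray 
scene orange 81 [168.0, 265.0] med [ 0.3069 -0.353   0.0525] ray 
scene blue 1116 [403.0, 96.0] med [0.341  0.5951 0.06  ] ray 
scene blue 21 [158.0, 228.0] med [ 0.1965 -0.2915  0.0596] ray 
scene blue 40 [301.0, 247.0] med [ 0.5176 -0.0868  0.0557] ray 
scene bowl 247 [360.0, 187.0] fit [0.4718 0.2126] res 0.0016
scene bowl 260 [378.0, 265.0] fit [0.6855 0.0235] res 0.0011
```

Lower, approach, and push orange (forward is tool −x).

>>> {"api": "servo_tool", "payload": {"deltas": "0 0 -6 35 0 0 0; 0 0 0 35 0 0 0; 0 0 0 30 0 0 0; 0 0 0 8 0 0 0; 0 -10 0 0 0 0 0; 0 -12 0 0 0 0 0; 0 0 0 0 0 0 0; 0 0 0 0 0 0 0"}}

```text
time_s: 23.55
position: [0.5949, -0.2379, 0.0441]
tool_rot: [[-0.979, 0.205, 0.001], [0.205, 0.979, -0.001], [-0.001, -0.0, -1.0]]
ft_force: [0.4, -0.2, -4.5]
grip_width: 0.0394
gripper_force: 61.6
```

```bash
python3 -c "
from h import *
plan((.6114,-.2399,.042,168))"
```

```text
t 23.55 pos [ 0.5949 -0.2379  0.0441] yaw 168.18 q [ -32.   41.   73.   -0.   66. -111.] F [ 0.4 -0.2 -4.5] w 0.0394 gf 61.6
turn 1 rows of rz 0.0031
to (0.6114, -0.2399, 0.042, 168): tool shift [-16.5   1.5   2.1] = 1 rows of [-16.53   1.45   2.14]
```

>>> {"api": "servo_tool", "payload": {"deltas": "0 -6 0 1 0 0 0; 0 -6 0 1 0 0 0; 0 -2 0 0 0 0 0; 0 -2 0 0 0 0 0; 0 -2 0 0 0 0 0; 0 -2 0 0 0 0 0; 0 0 0 0 0 0 0; 0 0 0 0 0 0 0"}}

```text
time_s: 24.22
position: [0.6141, -0.2419, 0.0413]
tool_rot: [[-0.979, 0.204, -0.0], [0.204, 0.979, 0.0], [0.0, 0.0, -1.0]]
ft_force: [-0.0, -0.1, -3.9]
grip_width: 0.0395
gripper_force: 61.6
```

>>> {"api": "servo_tool", "payload": {"deltas": "0 -1 0 0 0 0 0; 0 -1 0 0 0 0 0; 0 -1 0 0 0 0 0; 0 0 0 0 0 0 0; 0 0 0 0 0 0 0"}}

```text
time_s: 24.63
position: [0.6164, -0.2424, 0.0413]
tool_rot: [[-0.979, 0.204, -0.002], [0.204, 0.979, 0.001], [0.002, 0.0, -1.0]]
ft_force: [-5.1, 0.9, -1.1]
grip_width: 0.0395
gripper_force: 62.0
```

>>> {"api": "servo_tool", "payload": {"deltas": "0 -1 0 0 0 0 0; 0 -1 0 0 0 0 0; 0 0 0 0 0 0 0; 0 0 0 0 0 0 0"}}

```text
time_s: 24.97
position: [0.6183, -0.2428, 0.0413]
tool_rot: [[-0.979, 0.204, -0.002], [0.204, 0.979, 0.001], [0.002, 0.0, -1.0]]
ft_force: [-4.9, 0.7, -1.0]
grip_width: 0.0394
gripper_force: 62.0
```

>>> {"api": "servo_tool", "payload": {"deltas": "0 -1 0 0 0 0 0; 0 -1 0 0 0 0 0; 0 -1 0 0 0 0 0; 0 0 0 0 0 0 0; 0 0 0 0 0 0 0"}}

```text
time_s: 25.38
position: [0.6213, -0.2434, 0.0413]
tool_rot: [[-0.979, 0.204, -0.002], [0.204, 0.979, 0.001], [0.002, 0.0, -1.0]]
ft_force: [-4.6, 1.7, -1.1]
grip_width: 0.039
gripper_force: 62.0
```

>>> {"api": "servo_tool", "payload": {"deltas": "0 -1 0 0 0 0 0; 0 -1 0 0 0 0 0; 0 0 0 0 0 0 0; 0 0 0 0 0 0 0"}}

```text
time_s: 25.72
position: [0.6222, -0.2436, 0.0413]
tool_rot: [[-0.979, 0.204, -0.004], [0.204, 0.979, 0.001], [0.004, 0.0, -1.0]]
ft_force: [-10.4, 1.5, 1.4]
grip_width: 0.0392
gripper_force: 62.5
```

>>> {"api": "servo_tool", "payload": {"deltas": "0 -1 0 0 0 0 0; 0 0 0 0 0 0 0; 0 0 0 0 0 0 0"}}

```text
time_s: 25.97
position: [0.6222, -0.2436, 0.0413]
tool_rot: [[-0.979, 0.204, -0.007], [0.204, 0.979, 0.002], [0.007, 0.001, -1.0]]
ft_force: [-16.0, 3.1, 3.7]
grip_width: 0.0397
gripper_force: 62.8
```

>>> {"api": "servo_tool", "payload": {"deltas": "0 6 0 0 0 0 0; 0 20 0 0 0 0 0; 0 20 0 0 0 0 0; 0 0 0 0 0 0 0.121; 0 0 0 0 0 0 0.121; 0 0 0 0 0 0 0.121; 0 0 0 0 0 0 0.121; 0 0 0 0 0 0 0.121"}}

```text
time_s: 26.63
position: [0.5801, -0.2349, 0.0415]
tool_rot: [[-0.684, 0.729, 0.001], [0.729, 0.684, -0.0], [-0.001, 0.001, -1.0]]
ft_force: [-0.2, -0.6, -3.6]
grip_width: 0.0397
gripper_force: 61.8
```

>>> {"api": "servo_tool", "payload": {"deltas": "0 0 0 0 0 0 0.121; 0 0 0 0 0 0 0.121; 0 0 0 0 0 0 0.121; 0 0 0 0 0 0 0.121; 0 0 0 0 0 0 0.121; 0 0 0 0 0 0 0.121; 0 0 0 0 0 0 0.121; 0 0 0 0 0 0 0.121"}}

```text
time_s: 27.3
position: [0.5801, -0.2349, 0.0414]
tool_rot: [[0.212, 0.977, 0.001], [0.977, -0.212, -0.0], [-0.0, 0.001, -1.0]]
ft_force: [0.6, 0.2, -4.3]
grip_width: 0.0395
gripper_force: 61.8
```

>>> {"api": "servo_tool", "payload": {"deltas": "0 0 0 0 0 0 0.121; 0 0 0 0 0 0 0.121; 0 0 0 0 0 0 0.121; 0 0 0 0 0 0 0.121; 0 0 0 0 0 0 0.121; 0 0 0 0 0 0 0.121; 0 0 0 0 0 0 0.121; 0 0 0 0 0 0 0.121"}}

```text
time_s: 27.97
position: [0.5801, -0.2349, 0.0414]
tool_rot: [[0.925, 0.379, 0.001], [0.379, -0.925, -0.0], [0.001, 0.001, -1.0]]
ft_force: [-0.1, -0.8, -3.6]
grip_width: 0.0395
gripper_force: 61.8
```

>>> {"api": "servo_tool", "payload": {"deltas": "0 0 0 0 0 0 0.121; 0 0 0 0 0 0 0.121; 0 0 0 0 0 0 0.121; 0 0 0 0 0 0 0.121; 0 0 0 0 0 0 0.12; 0 0 0 0 0 0 0; 0 0 0 0 0 0 0"}}

```text
time_s: 28.55
position: [0.58, -0.2348, 0.0414]
tool_rot: [[0.979, -0.204, 0.001], [-0.204, -0.979, -0.0], [0.001, 0.0, -1.0]]
ft_force: [0.8, 0.2, -3.1]
grip_width: 0.0395
gripper_force: 61.8
```

```bash
python3 -c "
from h import *
plan((.6114,-.2399,.042,-12))"
```

```text
t 28.55 pos [ 0.58   -0.2348  0.0414] yaw -11.78 q [-33.  40.  76.   0.  64.  69.] F [ 0.8  0.2 -3.1] w 0.0395 gf 61.8
turn 1 rows of rz 0.0038
to (0.6114, -0.2399, 0.042, -12): tool shift [31.8 -1.5 -0.6] = 1 rows of [31.75 -1.54 -0.6 ]
```

>>> {"api": "servo_tool", "payload": {"deltas": "0 12 0 0 0 0 0.004; 0 11 0 0 0 0 0; 0 2 0 0 0 0 0; 0 2 0 0 0 0 0; 0 2 0 0 0 0 0; 0 2 0 0 0 0 0; 0 0 0 0 0 0 0; 0 0 0 0 0 0 0"}}

```text
time_s: 29.22
position: [0.6092, -0.2409, 0.0411]
tool_rot: [[0.978, -0.211, -0.002], [-0.211, -0.978, 0.001], [-0.002, -0.0, -1.0]]
ft_force: [-5.0, 1.3, -2.5]
grip_width: 0.0394
gripper_force: 62.0
```

>>> {"api": "servo_tool", "payload": {"deltas": "0 1 0 0 0 0 0; 0 1 0 0 0 0 0; 0 1 0 0 0 0 0; 0 0 0 0 0 0 0; 0 0 0 0 0 0 0"}}

```text
time_s: 29.63
position: [0.6122, -0.2416, 0.0412]
tool_rot: [[0.977, -0.211, -0.002], [-0.211, -0.977, 0.001], [-0.002, -0.0, -1.0]]
ft_force: [-4.7, 1.6, -1.9]
grip_width: 0.0396
gripper_force: 62.0
```

>>> {"api": "servo_tool", "payload": {"deltas": "0 1 0 0 0 0 0; 0 0 0 0 0 0 0; 0 0 0 0 0 0 0"}}

```text
time_s: 29.88
position: [0.6132, -0.2417, 0.0411]
tool_rot: [[0.977, -0.211, -0.002], [-0.211, -0.977, 0.001], [-0.002, -0.001, -1.0]]
ft_force: [-5.2, 0.8, -2.3]
grip_width: 0.0392
gripper_force: 62.0
```

>>> {"api": "servo_tool", "payload": {"deltas": "0 1 0 0 0 0 0; 0 0 0 0 0 0 0; 0 0 0 0 0 0 0"}}

```text
time_s: 30.13
position: [0.6141, -0.242, 0.0411]
tool_rot: [[0.977, -0.211, -0.002], [-0.211, -0.977, 0.001], [-0.002, -0.001, -1.0]]
ft_force: [-5.5, 2.2, -1.5]
grip_width: 0.0393
gripper_force: 62.0
```

>>> {"api": "servo_tool", "payload": {"deltas": "0 1 0 0 0 0 0; 0 1 0 0 0 0 0; 0 0 0 0 0 0 0; 0 0 0 0 0 0 0"}}

```text
time_s: 30.47
position: [0.6153, -0.2422, 0.0411]
tool_rot: [[0.977, -0.211, -0.004], [-0.211, -0.977, 0.001], [-0.004, -0.001, -1.0]]
ft_force: [-10.0, 2.5, 0.2]
grip_width: 0.0393
gripper_force: 62.3
```

>>> {"api": "servo_tool", "payload": {"deltas": "0 1 0 0 0 0 0; 0 0 0 0 0 0 0; 0 0 0 0 0 0 0"}}

```text
time_s: 30.72
position: [0.6153, -0.2423, 0.0412]
tool_rot: [[0.977, -0.211, -0.006], [-0.211, -0.978, 0.002], [-0.007, -0.001, -1.0]]
ft_force: [-15.0, 3.5, 1.9]
grip_width: 0.0397
gripper_force: 62.7
```

>>> {"api": "servo_tool", "payload": {"deltas": "0 1 0 0 0 0 0; 0 0 0 0 0 0 0; 0 0 0 0 0 0 0"}}

```text
time_s: 30.97
position: [0.6153, -0.2423, 0.0412]
tool_rot: [[0.977, -0.211, -0.009], [-0.211, -0.978, 0.003], [-0.009, -0.001, -1.0]]
ft_force: [-20.6, 3.6, 6.6]
grip_width: 0.0392
gripper_force: 63.0
```

```bash
python3 -c "
from h import *
x,y=tray(-.039,.06)
plan((.575,-.233,.042,-12),(.575,-.233,.15,1.8),(x,y,.15,1.8),(x,y,.037,1.8))"
```

```text
t 30.97 pos [ 0.6153 -0.2423  0.0412] yaw -12.17 q [-32.  43.  69.  -0.  69.  71.] F [-20.6   3.6   6.6] w 0.0392 gf 63.0
turn 1 rows of rz -0.0031
to (0.575, -0.233, 0.042, -12): tool shift [-41.4  -0.7  -0.8] = 2 rows of [-20.68  -0.34  -0.39]
turn 2 rows of rz -0.1204
to (0.575, -0.233, 0.15, 1.8): tool shift [   0.    0. -108.] = 3 rows of [  0.   0. -36.]
to (np.float64(0.45413459860104877), np.float64(0.03474537401789689), 0.15, 1.8): tool shift [-112.4 -271.4   -0. ] = 8 rows of [-14.05 -33.93  -0.  ]
to (np.float64(0.45413459860104877), np.float64(0.03474537401789689), 0.037, 1.8): tool shift [  0.   0. 113.] = 3 rows of [ 0.    0.   37.67]
```

>>> {"api": "servo_tool", "payload": {"deltas": "0 -6 0 0 0 0 0; 0 -20 0 0 0 0 0; 0 -17 0 0 0 0 0; 0 0 0 -25 0 0 -0.12; 0 0 0 -38 0 0 -0.12; 0 0 0 -38 0 0 0; 0 0 0 -8 0 0 0; 0 -14 -34 0 0 0 0"}}

```text
time_s: 31.63
position: [0.5649, -0.2055, 0.1536]
tool_rot: [[1.0, 0.023, 0.01], [0.023, -1.0, -0.007], [0.01, 0.007, -1.0]]
ft_force: [-0.3, 0.6, -4.7]
grip_width: 0.039
gripper_force: 62.2
```

>>> {"api": "servo_tool", "payload": {"deltas": "0 -14 -34 0 0 0 0; 0 -14 -34 0 0 0 0; 0 -14 -34 0 0 0 0; 0 -14 -34 0 0 0 0; 0 -14 -34 0 0 0 0; 0 -14 -34 0 0 0 0; 0 -14 -34 0 0 0 0; 0 0 0 0 0 0 0"}}

```text
time_s: 32.3
position: [0.4544, 0.0395, 0.1502]
tool_rot: [[1.0, 0.031, -0.002], [0.031, -1.0, 0.002], [-0.002, -0.002, -1.0]]
ft_force: [-0.6, 0.7, -3.8]
grip_width: 0.0393
gripper_force: 62.6
```

>>> {"api": "servo_tool", "payload": {"deltas": "0 0 0 0 0 0 0; 0 0 0 0 0 0 0"}}

```text
time_s: 32.47
position: [0.4581, 0.0346, 0.1504]
tool_rot: [[1.0, 0.027, 0.001], [0.027, -1.0, -0.0], [0.001, 0.0, -1.0]]
ft_force: [0.0, -0.7, -4.1]
grip_width: 0.0393
gripper_force: 62.6
```

```bash
python3 -c "
from h import *
x,y=tray(-.039,.06)
plan((x,y,.15,1.8),(x,y,.0375,1.8))"
```

```text
t 32.47 pos [0.4581 0.0346 0.1504] yaw 1.56 q [-10.  18.  96.  -0.  66.  78.] F [ 0.  -0.7 -4.1] w 0.0393 gf 62.6
turn 1 rows of rz -0.0042
to (np.float64(0.45413459860104877), np.float64(0.03474537401789689), 0.15, 1.8): tool shift [-3.9 -0.2  0.4] = 1 rows of [-3.95 -0.22  0.44]
to (np.float64(0.45413459860104877), np.float64(0.03474537401789689), 0.0375, 1.8): tool shift [  0.    0.  112.5] = 3 rows of [ 0.   0.  37.5]
```

>>> {"api": "servo_tool", "payload": {"deltas": "0 -4 0 30 0 0 -0.004; 0 0 0 38 0 0 0; 0 0 0 30 0 0 0; 0 0 0 13 0 0 0; 0 0 0 0 0 0 0; 0 0 0 1 0 0 0; 0 0 0 0 0 0 0; 0 0 0 0 0 0 0"}}

```text
time_s: 33.13
position: [0.4543, 0.0342, 0.0387]
tool_rot: [[1.0, 0.03, 0.001], [0.03, -1.0, -0.0], [0.001, 0.0, -1.0]]
ft_force: [-0.0, 0.3, -3.2]
grip_width: 0.0393
gripper_force: 62.6
```

```bash
python3 -c "
from h import *
plan((.454,.0347,.036,1.8))"
```

```text
t 33.13 pos [0.4543 0.0342 0.0387] yaw 1.72 q [-11.  27. 104.   0.  48.  78.] F [-0.   0.3 -3.2] w 0.0393 gf 62.6
turn 1 rows of rz -0.0014
to (0.454, 0.0347, 0.036, 1.8): tool shift [-0.3 -0.6  2.7] = 1 rows of [-0.32 -0.56  2.75]
```

>>> {"api": "servo_tool", "payload": {"deltas": "0 0 0 2.5 0 0 0; 0 0 0 0 0 0 0; 0.7 0 0 0 0 0 0; 0.7 0 0 0 0 0 0; 0.7 0 0 0 0 0 0; 0.7 0 0 0 0 0 0; 0.7 0 0 -15 0 0 0; 0.7 0 0 -35 0 0 0"}}

```text
time_s: 33.8
position: [0.4519, 0.0349, 0.0839]
tool_rot: [[1.0, 0.031, -0.007], [0.031, -1.0, 0.001], [-0.007, -0.002, -1.0]]
ft_force: [-0.5, -0.1, 0.5]
grip_width: 0.0598
gripper_force: 0.0
```

>>> {"api": "servo_tool", "payload": {"deltas": "0.8 0 0 -38 0 0 0; 1 0 0 -38 0 0 0; 1 0 0 0 0 0 0; 1 0 0 0 0 0 0"}}

```text
time_s: 34.13
position: [0.4544, 0.0346, 0.1636]
tool_rot: [[1.0, 0.031, 0.005], [0.031, -1.0, -0.001], [0.005, 0.001, -1.0]]
ft_force: [0.1, -0.0, -0.5]
grip_width: 0.0855
gripper_force: 0.0
```

```bash
python3 -c "
from h import *
look()
plan((.4728,.2143,.16,1.8),(.4728,.2143,.026,1.8))"
```

```text
top red 36 [345.0, 279.0] med [ 0.4646 -0.084   0.0788] ray [ 0.4647 -0.0842]
top red 38 [455.0, 374.0] med [ 0.2542 -0.3215  0.0749] ray [ 0.2537 -0.321 ]
top orange 128 [242.0, 167.0] med [0.7283 0.1505 0.0587] ray 
top orange 28 [346.0, 304.0] med [ 0.4097 -0.0863  0.0631] ray 
top orange 21 [460.0, 348.0] med [ 0.3109 -0.3412  0.0542] ray 
top orange 15 [467.0, 351.0] med [ 0.3041 -0.3567  0.0577] ray 
top blue 63 [441.0, 399.0] med [ 0.2008 -0.2913  0.0579] ray 
top bowl 134 [296.0, 196.0] fit [0.6873 0.0265] res 0.0007
top bowl 114 [219.0, 282.0] fit [0.474  0.2154] res 0.0007
top bowl 70 [594.0, 307.0] fit [ 0.4038 -0.6787] res 0.0012
scene red 18 [315.0, 205.0] med [0.4575 0.0334 0.0792] ray [0.4571 0.0335]
scene red 20 [286.0, 230.0] med [ 0.4638 -0.0879  0.0788] ray [ 0.4624 -0.0868]
scene red 23 [161.0, 241.0] med [ 0.2514 -0.3237  0.0738] ray [ 0.2545 -0.325 ]
scene orange 177 [430.0, 247.0] med [0.7643 0.1319 0.0557] ray 
scene orange 80 [168.0, 265.0] med [ 0.3077 -0.3531  0.0522] ray 
scene blue 1113 [403.0, 95.0] med [0.3416 0.5953 0.0613] ray 
scene blue 34 [330.0, 220.0] med [0.5129 0.0328 0.0558] ray 
scene blue 21 [158.0, 228.0] med [ 0.1958 -0.2943  0.0594] ray 
scene blue 40 [302.0, 247.0] med [ 0.5181 -0.0863  0.0551] ray 
scene bowl 238 [360.0, 187.0] fit [0.472  0.2126] res 0.0017
scene bowl 258 [378.0, 265.0] fit [0.6853 0.0232] res 0.0012
t 34.23 pos [0.4532 0.0348 0.1612] yaw 1.77 q [-11.  16.  95.  -0.  68.  78.] F [ 0.5 -1.  -0.5] w 0.0854 gf 0.0
turn 1 rows of rz -0.0006
to (0.4728, 0.2143, 0.16, 1.8): tool shift [  25.2 -178.8    1.2] = 5 rows of [  5.05 -35.76   0.25]
to (0.4728, 0.2143, 0.026, 1.8): tool shift [  0.   0. 134.] = 4 rows of [ 0.   0.  33.5]
```

>>> {"api": "servo_tool", "payload": {"deltas": "1 5 -36 0 0 0 0; 1 5 -36 0 0 0 0; 1 5 -36 0 0 0 0; 1 5 -36 0 0 0 0; 1 5 -36 0 0 0 0; 1 0 0 0 0 0 0; 1 0 0 0 0 0 0; 1 0 0 0 0 0 0"}}

```text
time_s: 34.9
position: [0.4725, 0.215, 0.1605]
tool_rot: [[1.0, 0.031, -0.003], [0.031, -1.0, -0.001], [-0.003, 0.001, -1.0]]
ft_force: [-0.1, 0.0, -0.2]
grip_width: 0.0853
gripper_force: 0.0
```

```bash
python3 -c "
from h import *
plan((.4728,.2143,.16,1.8),(.4728,.2143,.03,1.8))"
```

```text
t 34.9 pos [0.4725 0.215  0.1605] yaw 1.78 q [ 11.  23.  86.  -0.  72. 100.] F [-0.1  0.  -0.2] w 0.0853 gf 0.0
turn 1 rows of rz -0.0003
to (0.4728, 0.2143, 0.16, 1.8): tool shift [0.2 0.7 0.5] = 1 rows of [0.23 0.72 0.55]
to (0.4728, 0.2143, 0.03, 1.8): tool shift [  0.   0. 130.] = 4 rows of [ 0.   0.  32.5]
```

>>> {"api": "servo_tool", "payload": {"deltas": "1 0 0.7 35 0 0 0; 1 0 0 40 0 0 0; 1 0 0 35 0 0 0; 1 0 0 20 0 0 0; 1 0 0 0 0 0 0; 1 0 0 0 0 0 0; 0 0 0 0 0 0 0; 0 0 0 0 0 0 0", "newtons": 40}}

```text
time_s: 35.57
position: [0.4741, 0.2145, 0.0334]
tool_rot: [[1.0, 0.03, 0.003], [0.03, -1.0, 0.001], [0.003, -0.0, -1.0]]
ft_force: [-0.3, 0.5, 0.6]
grip_width: 0.064
gripper_force: 0.0
```

>>> {"api": "servo_tool", "payload": {"deltas": "0 0 0 0 0 0 0; 0 0 0 0 0 0 0; 0 0 0 0 0 0 0; 0 0 0 0 0 0 0"}}

```text
time_s: 35.9
position: [0.4738, 0.2146, 0.0334]
tool_rot: [[1.0, 0.031, 0.003], [0.031, -1.0, 0.0], [0.003, -0.0, -1.0]]
ft_force: [-0.1, -1.9, 6.8]
grip_width: 0.0497
gripper_force: 40.8
```

```bash
python3 -c "
from h import *
x,y=tray(.058,.06)
plan((.4728,.2143,.16,1.8),(x,y,.16,1.8),(x,y,.036,1.8))"
```

```text
t 35.9 pos [0.4738 0.2146 0.0334] yaw 1.77 q [ 11.  32.  95.  -0.  53. 100.] F [-0.1 -1.9  6.8] w 0.0497 gf 40.8
turn 1 rows of rz -0.0005
to (0.4728, 0.2143, 0.16, 1.8): tool shift [  -1.     0.3 -126.6] = 4 rows of [ -0.25   0.07 -31.65]
to (np.float64(0.5510867349565247), np.float64(0.03779221764847533), 0.16, 1.8): tool shift [ 72.7 178.9  -0. ] = 5 rows of [14.54 35.78 -0.  ]
to (np.float64(0.5510867349565247), np.float64(0.03779221764847533), 0.036, 1.8): tool shift [  0.   0. 124.] = 4 rows of [ 0.  0. 31.]
```

>>> {"api": "servo_tool", "payload": {"deltas": "0 0 0 -25 0 0 0; 0 0 0 -36 0 0 0; 0 0 0 -36 0 0 0; 0 0 0 -30 0 0 0; 0 14.5 36 0 0 0 0; 0 14.5 36 0 0 0 0; 0 14.5 36 0 0 0 0; 0 14.5 36 0 0 0 0"}}

```text
time_s: 36.57
position: [0.5358, 0.0711, 0.1598]
tool_rot: [[1.0, 0.032, 0.001], [0.032, -1.0, -0.0], [0.001, 0.0, -1.0]]
ft_force: [1.6, 0.3, -1.8]
grip_width: 0.0489
gripper_force: 42.5
```

>>> {"api": "servo_tool", "payload": {"deltas": "0 14 36 0 0 0 0; 0 0 0 0 0 0 0; 0 0 0 0 0 0 0; 0 0 0 0 0 0 0"}}

```text
time_s: 36.9
position: [0.5502, 0.0372, 0.1591]
tool_rot: [[1.0, 0.03, -0.0], [0.03, -1.0, 0.0], [-0.0, -0.0, -1.0]]
ft_force: [0.5, -0.2, -2.3]
grip_width: 0.0491
gripper_force: 42.6
```

```bash
python3 -c "
from h import *
x,y=tray(.058,.06)
plan((x,y,.16,1.8),(x,y,.039,1.8))"
```

```text
t 36.9 pos [0.5502 0.0372 0.1591] yaw 1.75 q [-8. 26. 81.  0. 74. 80.] F [ 0.5 -0.2 -2.3] w 0.0491 gf 42.6
turn 1 rows of rz -0.0009
to (np.float64(0.5510867349565247), np.float64(0.03779221764847533), 0.16, 1.8): tool shift [ 0.9 -0.6 -0.9] = 1 rows of [ 0.88 -0.55 -0.92]
to (np.float64(0.5510867349565247), np.float64(0.03779221764847533), 0.039, 1.8): tool shift [  0.   0. 121.] = 3 rows of [ 0.    0.   40.33]
```

>>> {"api": "servo_tool", "payload": {"deltas": "0 1 0 30 0 0 0; 0 0 0 40 0 0 0; 0 0 0 35 0 0 0; 0 0 0 14 0 0 0; 0 0 0 0 0 0 0; 0 0 0 1.5 0 0 0; 0 0 0 0 0 0 0; 0 0 0 0 0 0 0"}}

```text
time_s: 37.57
position: [0.5518, 0.0376, 0.0391]
tool_rot: [[0.999, 0.032, 0.001], [0.032, -0.999, -0.0], [0.001, 0.0, -1.0]]
ft_force: [-0.1, 0.1, -2.0]
grip_width: 0.049
gripper_force: 45.0
```

```bash
python3 -c "
from h import *
st()"
```

```text
t 37.57 pos [0.5518 0.0376 0.0391] yaw 1.82 q [-8. 34. 89.  0. 57. 80.] F [-0.1  0.1 -2. ] w 0.049 gf 45.0
```

>>> {"api": "servo_tool", "payload": {"deltas": "0 0 0 1.5 0 0 0; 0 0 0 0 0 0 0; 0.8 0 0 0 0 0 0; 0.8 0 0 0 0 0 0; 0.8 0 0 0 0 0 0; 0.8 0 0 -15 0 0 0; 0.8 0 0 -35 0 0 0; 0.8 0 0 -38 0 0 0"}}

```text
time_s: 38.23
position: [0.5507, 0.0371, 0.1248]
tool_rot: [[1.0, 0.031, -0.004], [0.031, -1.0, 0.001], [-0.004, -0.001, -1.0]]
ft_force: [0.6, 0.2, -0.1]
grip_width: 0.0683
gripper_force: 0.0
```

>>> {"api": "servo_tool", "payload": {"deltas": "1 0 0 -38 0 0 0; 1 0 0 0 0 0 0; 1 0 0 0 0 0 0"}}

```text
time_s: 38.48
position: [0.5524, 0.0369, 0.1648]
tool_rot: [[1.0, 0.031, 0.005], [0.031, -1.0, -0.001], [0.005, 0.001, -1.0]]
ft_force: [0.3, -0.4, -0.6]
grip_width: 0.0854
gripper_force: 0.0
```

```bash
python3 -c "
from h import *
look()
plan((.686,.025,.16,1.8),(.686,.025,.033,1.8))"
```

```text
top red 36 [345.0, 279.0] med [ 0.4643 -0.0841  0.0793] ray [ 0.4647 -0.0844]
top red 39 [455.0, 374.0] med [ 0.2542 -0.3214  0.075 ] ray [ 0.2535 -0.321 ]
top orange 116 [242.0, 167.0] med [0.7285 0.1531 0.0593] ray 
top orange 28 [346.0, 304.0] med [ 0.4096 -0.0863  0.0635] ray 
top orange 8 [297.0, 307.0] med [0.404  0.0236 0.0609] ray 
top orange 39 [464.0, 350.0] med [ 0.3066 -0.3468  0.0567] ray 
top blue 63 [441.0, 399.0] med [ 0.2009 -0.2915  0.0583] ray 
scene red 18 [315.0, 205.0] med [0.4576 0.0328 0.0795] ray [0.4571 0.0335]
scene red 20 [286.0, 230.0] med [ 0.4632 -0.0881  0.0787] ray [ 0.4624 -0.0868]
scene red 22 [161.0, 241.0] med [ 0.2532 -0.3243  0.0749] ray [ 0.2542 -0.3252]
scene orange 179 [430.0, 247.0] med [0.7647 0.1317 0.0549] ray 
scene orange 79 [168.0, 265.0] med [ 0.307  -0.3539  0.0519] ray 
scene blue 1103 [404.0, 96.0] med [0.3445 0.5956 0.0613] ray 
scene blue 34 [330.0, 220.0] med [0.5132 0.0322 0.0562] ray 
scene blue 21 [158.0, 228.0] med [ 0.1965 -0.2928  0.0598] ray 
scene blue 40 [302.0, 247.0] med [ 0.5181 -0.0861  0.0533] ray 
scene bowl 274 [341.0, 236.0] fit [0.5499 0.0357] res 0.0016
scene bowl 262 [378.0, 265.0] fit [0.6853 0.0235] res 0.0015
t 38.58 pos [0.5511 0.0371 0.162 ] yaw 1.76 q [-8. 25. 80.  0. 74. 80.] F [ 0.  -0.4  0.2] w 0.0853 gf 0.0
turn 1 rows of rz -0.0007
to (0.686, 0.025, 0.16, 1.8): tool shift [134.4  16.3   2. ] = 4 rows of [33.61  4.07  0.5 ]
to (0.686, 0.025, 0.033, 1.8): tool shift [  0.   0. 127.] = 4 rows of [ 0.    0.   31.75]
```

>>> {"api": "servo_tool", "payload": {"deltas": "1 34 4 0 0 0 0; 1 34 4 0 0 0 0; 1 34 4 0 0 0 0; 1 33 4 0 0 0 0; 1 0 0 0 0 0 0; 1 0 0 0 0 0 0; 1 0 0 0 0 0 0"}}

```text
time_s: 39.17
position: [0.6862, 0.0253, 0.161]
tool_rot: [[1.0, 0.031, -0.003], [0.031, -1.0, 0.0], [-0.003, -0.001, -1.0]]
ft_force: [-0.2, 0.2, -0.1]
grip_width: 0.0854
gripper_force: 0.0
```

```bash
python3 -c "
from h import *
plan((.686,.025,.033,1.8))"
```

```text
t 39.17 pos [0.6862 0.0253 0.161 ] yaw 1.76 q [-8. 39. 56.  0. 86. 80.] F [-0.2  0.2 -0.1] w 0.0854 gf 0.0
turn 1 rows of rz -0.0006
to (0.686, 0.025, 0.033, 1.8): tool shift [ -0.2   0.3 128. ] = 4 rows of [-0.06  0.07 32.  ]
```

>>> {"api": "servo_tool", "payload": {"deltas": "1 0 0.3 35 0 0 0; 1 0 0 40 0 0 0; 1 0 0 35 0 0 0; 1 0 0 18 0 0 0; 1 0 0 0 0 0 0; 1 0 0 0 0 0 0; 0 0 0 0 0 0 0; 0 0 0 0 0 0 0", "newtons": 40}}

```text
time_s: 39.83
position: [0.6879, 0.0248, 0.0372]
tool_rot: [[1.0, 0.031, 0.004], [0.031, -1.0, -0.0], [0.004, 0.001, -1.0]]
ft_force: [-0.9, -1.0, 0.8]
grip_width: 0.064
gripper_force: 0.0
```

>>> {"api": "servo_tool", "payload": {"deltas": "0 0 0 0 0 0 0; 0 0 0 0 0 0 0; 0 0 0 0 0 0 0; 0 0 0 0 0 0 0"}}

```text
time_s: 40.17
position: [0.6877, 0.0247, 0.0369]
tool_rot: [[1.0, 0.031, 0.003], [0.031, -1.0, -0.0], [0.003, 0.001, -1.0]]
ft_force: [-1.2, -0.7, 5.5]
grip_width: 0.0488
gripper_force: 41.0
```

```bash
python3 -c "
from h import *
p,_=st()
x,y=tray(.058,-.06)
plan((p[0],p[1],.16,1.8),(x,y,.16,1.8),(x,y,p[2]+.006,1.8))"
```

```text
t 40.17 pos [0.6877 0.0247 0.0369] yaw 1.76 q [-8. 45. 64. -0. 70. 80.] F [-1.2 -0.7  5.5] w 0.0488 gf 41.0
t 40.17 pos [0.6877 0.0247 0.0369] yaw 1.76 q [-8. 45. 64. -0. 70. 80.] F [-1.2 -0.7  5.5] w 0.0488 gf 41.0
turn 1 rows of rz -0.0007
to (np.float64(0.6877258545782087), np.float64(0.024718654649109363), 0.16, 1.8): tool shift [   0.     0.  -123.1] = 4 rows of [  0.     0.   -30.79]
to (np.float64(0.5548560260459001), np.float64(-0.08214856959541246), 0.16, 1.8): tool shift [-136.2  102.6   -0. ] = 5 rows of [-27.23  20.53  -0.  ]
to (np.float64(0.5548560260459001), np.float64(-0.08214856959541246), np.float64(0.04285889697892668), 1.8): tool shift [  0.    0.  117.1] = 3 rows of [ 0.    0.   39.05]
```

>>> {"api": "servo_tool", "payload": {"deltas": "0 0 0 -25 0 0 0; 0 0 0 -36 0 0 0; 0 0 0 -36 0 0 0; 0 0 0 -26 0 0 0; 0 -27 20.5 0 0 0 0; 0 -27 20.5 0 0 0 0; 0 -27 20.5 0 0 0 0; 0 -27 20.5 0 0 0 0"}}

```text
time_s: 40.83
position: [0.5802, -0.0609, 0.1585]
tool_rot: [[1.0, 0.031, 0.001], [0.031, -1.0, -0.0], [0.001, 0.0, -1.0]]
ft_force: [-0.3, -1.1, -1.1]
grip_width: 0.0492
gripper_force: 42.2
```

>>> {"api": "servo_tool", "payload": {"deltas": "0 -26 20.5 0 0 0 0; 0 0 0 0 0 0 0; 0 0 0 0 0 0 0; 0 0 0 0 0 0 0"}}

```text
time_s: 41.17
position: [0.5567, -0.0817, 0.1585]
tool_rot: [[1.0, 0.031, 0.001], [0.031, -1.0, -0.0], [0.001, 0.0, -1.0]]
ft_force: [-0.2, 0.3, -1.9]
grip_width: 0.0496
gripper_force: 42.2
```

```bash
python3 -c "
from h import *
x,y=tray(.061,-.06)
plan((x,y,.043,1.8))"
```

```text
t 41.17 pos [ 0.5567 -0.0817  0.1585] yaw 1.75 q [-20.  27.  79.   0.  74.  68.] F [-0.2  0.3 -1.9] w 0.0496 gf 42.2
turn 1 rows of rz -0.0009
to (np.float64(0.5578545457269973), np.float64(-0.08205433731817807), 0.043, 1.8): tool shift [  1.1   0.4 115.5] = 3 rows of [ 0.38  0.14 38.49]
```

>>> {"api": "servo_tool", "payload": {"deltas": "0 1 0 30 0 0 0; 0 0 0 40 0 0 0; 0 0 0 35 0 0 0; 0 0 0 10 0 0 0; 0 0 0 0 0 0 0; 0 0 0 1 0 0 0; 0 0 0 0 0 0 0; 0 0 0 0 0 0 0"}}

```text
time_s: 41.83
position: [0.558, -0.0816, 0.0426]
tool_rot: [[1.0, 0.031, 0.001], [0.031, -1.0, -0.001], [0.001, 0.001, -1.0]]
ft_force: [0.1, -0.1, -1.7]
grip_width: 0.0489
gripper_force: 44.4
```

```bash
python3 -c "
from h import *
st()"
```

```text
t 41.83 pos [ 0.558  -0.0816  0.0426] yaw 1.79 q [-20.  35.  87.  -0.  58.  68.] F [ 0.1 -0.1 -1.7] w 0.0489 gf 44.4
```

Target 0.041: lower 1.5 mm, release, retreat and look.

>>> {"api": "servo_tool", "payload": {"deltas": "0 0 0 1.5 0 0 0; 0 0 0 0 0 0 0; 0.8 0 0 0 0 0 0; 0.8 0 0 0 0 0 0; 0.8 0 0 0 0 0 0; 0.8 0 0 -15 0 0 0; 0.8 0 0 -35 0 0 0; 0.8 0 0 -38 0 0 0"}}

```text
time_s: 42.5
position: [0.5564, -0.0814, 0.1282]
tool_rot: [[1.0, 0.031, -0.004], [0.031, -1.0, 0.001], [-0.004, -0.001, -1.0]]
ft_force: [0.5, -0.7, -0.4]
grip_width: 0.0685
gripper_force: 0.0
```

>>> {"api": "servo_tool", "payload": {"deltas": "1 0 0 -40 0 0 0; 1 0 0 -40 0 0 0; 1 0 38 0 0 0 0; 1 0 38 0 0 0 0; 1 0 38 0 0 0 0; 1 0 38 0 0 0 0; 1 0 38 0 0 0 0; 1 0 38 0 0 0 0"}}

```text
time_s: 43.17
position: [0.564, -0.3114, 0.2086]
tool_rot: [[1.0, 0.031, 0.0], [0.031, -1.0, -0.0], [0.0, 0.0, -1.0]]
ft_force: [1.0, 0.5, 0.2]
grip_width: 0.0852
gripper_force: 0.0
```

>>> {"api": "servo_tool", "payload": {"deltas": "1 0 0 0 0 0 0; 1 0 0 0 0 0 0; 1 0 0 0 0 0 0"}}

```text
time_s: 43.42
position: [0.5642, -0.3091, 0.2082]
tool_rot: [[1.0, 0.031, -0.0], [0.031, -1.0, 0.001], [-0.0, -0.001, -1.0]]
ft_force: [-0.1, 0.6, 1.0]
grip_width: 0.0853
gripper_force: 0.0
```

```bash
python3 -c "
from h import *
look()
ims=[]
for c,(u,v) in(('top',(318,270)),('scene',(310,240))):
    p=env.get_image(c);save(p,c+'9.png');ims.append(cv2.resize(p['img'][v-90:v+90,u-90:u+90],(400,400),interpolation=cv2.INTER_CUBIC)[...,::-1])
cv2.imwrite('pics/fin.png',np.hstack(ims));st()"
```

```text
top red 39 [455.0, 374.0] med [ 0.2542 -0.3211  0.0749] ray [ 0.2535 -0.321 ]
top orange 105 [241.0, 168.0] med [0.7284 0.1543 0.0587] ray 
top orange 42 [464.0, 350.0] med [ 0.3065 -0.3481  0.0581] ray 
top blue 59 [441.0, 399.0] med [ 0.2007 -0.2918  0.0595] ray 
top bowl 113 [339.0, 250.0] fit [ 0.5561 -0.0794] res 0.001
top bowl 79 [594.0, 307.0] fit [ 0.4035 -0.6786] res 0.0012
scene red 18 [315.0, 205.0] med [0.4588 0.0331 0.079 ] ray [0.4571 0.0335]
scene red 20 [286.0, 230.0] med [ 0.4639 -0.0876  0.0788] ray [ 0.4624 -0.0868]
scene red 23 [161.0, 241.0] med [ 0.2511 -0.3235  0.0735] ray [ 0.2539 -0.325 ]
scene orange 170 [430.0, 247.0] med [0.7655 0.1313 0.0559] ray 
scene orange 83 [168.0, 265.0] med [ 0.3075 -0.3535  0.0529] ray 
scene blue 1141 [403.0, 96.0] med [0.3406 0.5953 0.0607] ray 
scene blue 34 [330.0, 220.0] med [0.5136 0.0329 0.0577] ray 
scene blue 20 [158.0, 228.0] med [ 0.1971 -0.2945  0.0587] ray 
scene blue 39 [302.0, 247.0] med [ 0.5181 -0.086   0.0574] ray 
scene bowl 275 [341.0, 236.0] fit [0.5496 0.0356] res 0.0017
scene bowl 249 [313.0, 263.0] fit [ 0.5543 -0.0836] res 0.0015
t 43.62 pos [ 0.5646 -0.3083  0.2087] yaw 1.86 q [-39.  32.  60.   0.  87.  49.] F [ 0.5 -0.6  0.9] w 0.0854 gf 0.0
```

View pics/fin.png

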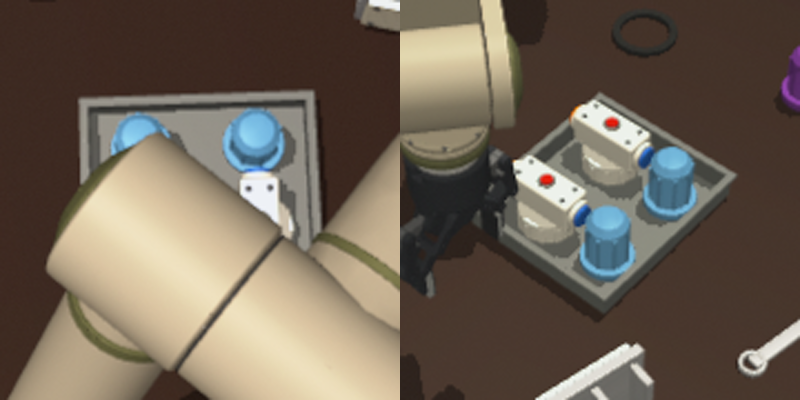

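View pics/top9.png

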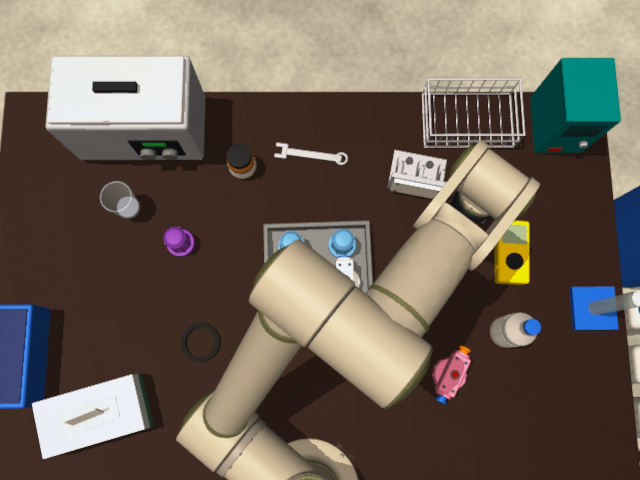

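View pics/scene9.png

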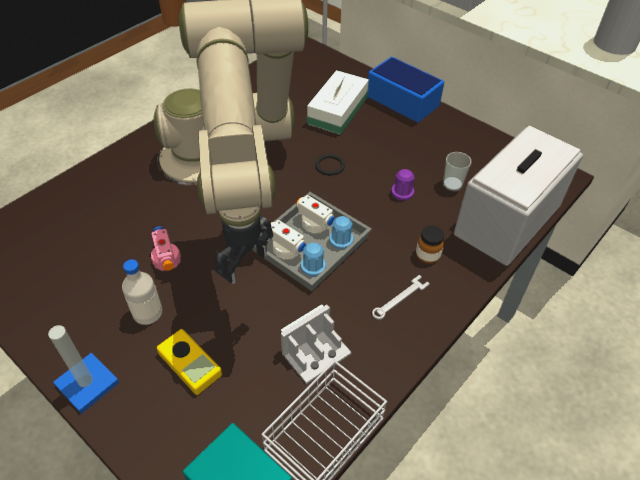

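The final pictures show both heads and both bowls standing upright in the tray, scene view (300,240), with the plugs home. The bystanders and both decoys are where they started, and no third head or bowl turned up.

```bash
python3 -c "
from rig import env
print(env.close_job())"
```

```text
the job is handed in; nothing more can be done
None
```

The job is handed in: I found two heads and two blue bowls, pressed all four plugs home on the nylon face (each stopped dead under 16–21 N), and packed all four upright in the tray, with the other things left in place; no verdict came back.

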